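# Load the blood analyser from the transport box

## Task

Load the blood samples that came in the transport box: tip its clear lid up by the orange tab until it leans on its far edge, then lift it off and lay it flat, right way up, on the light-blue mat. Stand every tube, cap up, in a pocket of the holder in the analyser's open drawer, one to a pocket, then push the drawer fully home until it clicks in and put the lid back on the empty box, seated all round. Leave the spray bottle, the marker and the test cassette where they are.

Things in the scene. Friction and masses are not known exactly. Their poses are not given: they have to be found in the camera images.
- sample_drawer (a joint): opening of the analyser's sample drawer, m: 0 = fully home, about 0.15 at the start, stop at 0.18. It slides along the holder's x axis and stays where it is left (1 N of friction). Near the end it rides over a spring ball catch: between 14 and 6 mm open the catch resists (4 to 6 N of push in all); below about 4 mm it snaps home to 0 and is held there.
- holder (a point): middle of the blue tube holder in the drawer, on the pocket floor, 22 mm above the table. x: the way the drawer is pushed home, y: along the row, z up. Five square pockets 22 x 22 mm, 45 mm deep, at x = 0, y = -84, -42, 0, 42, 84 mm. The inside of the drawer front is 60 mm from the row on the -x side; the analyser's face is 75 to 110 mm from it on the +x side at the start.
- drawer_front (a point): middle of the outer face of the drawer front, 114 mm above the table; axes as the holder's (pushing home is along +x). The front is a flat white panel without handle, 262 mm wide and 24 mm thick, reaching from 11 to 140 mm above the table.
- transport_box: blue transport box 80 (x) x 236 (y) x 70 mm high, fixed; origin in the middle of its underside. A dark foam insert (top 46 mm above the table) has five pockets 20 x 20 mm, 40 mm deep, at x = 0, y = -84, -42, 0, 42, 84 mm, floor 6 mm above the table; the tubes stand in these and reach 36 mm above the box's rim.
- lid: clear plastic hood with orange trim and tab, 91 (x) x 247 (y) x 55 mm high, about 0.16 kg; origin in the middle of its lower edge, z up. Ledges inside it, 7 mm above the lower edge, rest loosely on the box's rim, and the skirt below them goes 7 mm down around the box with 2.5 mm of play. At the start its x and y agree with the box's. It stands by itself on its lower edge.
- lid_tab (a point): grip point of the lid's orange tab, which sticks out level from the middle of the lid's top on its -x side: 24 mm wide (y), 8 mm thick, from 45 to 80 mm from the lid's middle. This point is 64.5 mm from the middle and 51 mm above the lid's lower edge. Axes as the lid's.
- lid_far_edge (a point): point on the lid's far edge, across from the tab, 45.5 mm from the middle on the +x side and 7 mm above the lower edge, at the height of the box's rim (70 mm) while the lid sits on it; the lid pivots about this edge when its tab is raised.
- mat: light-blue bench mat 180 (x) x 300 (y) x 3 mm, fixed, beside the transport box; origin in the middle of its underside.
- tube1: blood tube with a lilac cap, 100 mm long, body 16 mm and cap 19 mm across (the cap is the top 22 mm), about 25 g, rounded foot; origin at the middle of its foot, z along it to the cap. In some starts it is absent. All tubes are alike.
- tube2: blood tube with a lilac cap, 100 mm long, body 16 mm and cap 19 mm across (the cap is the top 22 mm), about 25 g, rounded foot; origin at the middle of its foot, z along it to the cap. In some starts it is absent. All tubes are alike.
- tube3: blood tube with a lilac cap, 100 mm long, body 16 mm and cap 19 mm across (the cap is the top 22 mm), about 25 g, rounded foot; origin at the middle of its foot, z along it to the cap. In some starts it is absent. All tubes are alike.
- tube4: blood tube with a lilac cap, 100 mm long, body 16 mm and cap 19 mm across (the cap is the top 22 mm), about 25 g, rounded foot; origin at the middle of its foot, z along it to the cap. In some starts it is absent. All tubes are alike.
- tube5: blood tube with a lilac cap, 100 mm long, body 16 mm and cap 19 mm across (the cap is the top 22 mm), about 25 g, rounded foot; origin at the middle of its foot, z along it to the cap. In some starts it is absent. All tubes are alike.
- spray_bottle: white spray bottle with a blue label, 56 mm across, 145 mm high, standing; a bystander, to be left where it is. Origin in the middle of its underside.
- marker: red and white marker pen, lying, about 125 x 14 mm; a bystander, to be left where it is. Origin in the middle of its underside.
- test_cassette: white test cassette, lying, 20 x 70 x 7 mm; a bystander, to be left where it is. Origin in the middle of its underside.
- analyser: the white blood analyser, 300 (x) x 300 (y) x 260 mm high, fixed; origin in the middle of its underside; its front faces -x. Only its back part is that high: over the drawer it is a deck 158 mm high that reaches 80 mm in from the front.

How it is judged:
By the outcome, as a careful person would: the job done as asked, in the order asked, and still so for the second after the job is handed in, with the robot touching nothing.
Of tube1, tube2, tube3, tube4, tube5 only 3 to 5 are there at a start; the rules pass over those that are not, and their reading is None.
At some moment in a run one of lid, tube1, tube2, tube3, tube4, tube5 may be knocked a few centimetres aside while the robot is not near it.
It also fails if it takes over 208 s, if anything falls off the work surface, if the arm or the gripper's body presses on something with over 40 N, if the wrist force passes 120 N, or if a joint passes its speed limit or range.

## Robot

A 6-joint arm with a two-finger parallel gripper is mounted at the origin on the work surface. World frame = base frame: x ahead of the robot, y to its left, z up, the work surface at z = 0. Lengths are in mm, angles in rad, forces in N, time in s.
With the tool pointing down it reaches from about 350 to 875 mm from the base axis. Payload 4.2 kg.
Tool frame: the origin (TCP) lies midway between the tips of the shut fingers; the grasp point (between the pads) lies 19 mm behind it (arm.tcp_to_grasp is the distance from the TCP to the grasp point, in mm); z points along the fingers, y is the line along which they close (so a half turn about z gives the same grasp; the last joint's range is limited). The gripper opens to 85 mm and grips with 20 to 120 N. Pads are 22 mm wide; open, the fingers measure 114 mm over their backs; the gripper's body (76 mm by 85 mm) begins 54 mm behind the grasp point. The pads swing forward as they close: fully open they stand 13 mm farther back than shut.
Start: joints at [-0.863, 0.385, 0.008, 0, -1.194, -0.259], TCP at [271.19, -563.077, 231.312] pointing down, gripper open.
Joint ranges: [-3.14, 3.14], [-1.21, 2.06], [-1.07, 1.41], [-3.16, 2.05], [-2.99, -0.16], [-3.1, 3.1]. Speed limits (rad/s): [2.79, 2.79, 3.14, 3.14, 3.14, 3.14].

## Interface

Orientations are given as a unit quaternion [x, y, z, w].
In Python, from bench import arm, get_image gives the robot as it stands.
- The arm moves only by the tool drive_tool, never from a script. Its argument "deltas" is a list of rows, each a list of 2 entries, a list of its own where there are three numbers: the shift along the tool's x, y, z in cm, then the turn, a rotation vector about the tool's x, y, z in degrees. In form: [[[x, y, z], [ax, ay, az]], ...]. A call has 1 to 12 rows; each row shifts and turns the commanded pose from where the row before left it, along the tool's axes as they then stand; what a row does not reach is not made up. A row lasts 1/10 s, in which the tool goes at most 50 mm and 8.59 degrees, less where a joint would pass 70% of its speed; a pose out of reach is approached as far as the arm can. A call with a gripper value outside its range is refused whole. "claw" is the finger opening in cm, from 0 to 8.54, set as the call begins (left out, the last holds). The fingers move at their own pace and stop on an object; the grip force is fixed at half the most. Time passes only in rows, so rows that do not move let the fingers close. It gives the time, the measured TCP pose, the force, the opening and the grip force at its end, in the units of the state.
- arm.read_state(): the state, without advancing time (a new reading comes with each control period).
- get_image(name): name is "scene" or "side" or "wrist"; returns a dict with "img" (400x640x3 uint8, red, green, blue), "fx", "fy", "cx", "cy" (pixels), "D" ([k1, k2, p1, p2, k3] as OpenCV has them; the pictures are not rectified), "eye" and "orientation" of the camera in the world; the wrist camera has in their place "mount" (4x4, takes a point from camera to tool coordinates, whose origin is the TCP and whose axes are the flange's). Camera axes: x right, y down, z forward; pixel columns grow to the right and rows downward; lengths in mm; the calibration is good to about 2 mm. A picture is of the moment at which its call begins: read the wrist's pose just before it. There is no depth.
- arm.job_done(): hands the job in; it is judged then, once.
The state is a dict: "clock": time; "joints": joint angles; "joint_vel": joint speeds; "joint_efforts": joint torques, N m; "position": TCP position; "ee_rot": TCP orientation; "contact_force": force on the tool from outside, world axes, zero at the start; "wrist_torque": the same for the moment, N m; "gripper_width": finger opening in mm; "grasp_force": force on a finger pad.
Only numpy, scipy, OpenCV 4.12 (cv2) and the standard library are available. Lean on these libraries where they do the work, as an engineer would, in place of code of your own. Each camera call takes 0.05 s, during which the arm holds its last target. There are 200 camera calls.

## Working session

There is one attempt and no reset: what is moved stays moved. The work goes in short steps, Python scripts to look and compute and a tool call to move; the robot and the scene stay as the last step left them, time stands still between calls to the robot, and variables do not carry over. Pictures are saved under pics/ and viewed, at most 15 in all, crops included, and the job is handed in when it is done.

Besides the shell and the picture viewer there is one more tool, called after "Request:" as name(argument=value, ...), one argument or row to a line, values as JSON. drive_tool: Moves the arm, as the interface text tells. Its arguments: {"type":"object","properties":{"deltas":{"type":"array"},"claw":{"type":"number"}},"required":["deltas"]}

```bash
ls; mkdir -p pics
cat > h.py <<'E'
import numpy as np,cv2
from scipy.spatial.transform import Rotation as R
from bench import arm,get_image
def snap(n,f=None):
    s=arm.read_state();g=get_image(n)
    if n=="wrist":
        T=np.eye(4);T[:3,:3]=R.from_quat(s["ee_rot"]).as_matrix();T[:3,3]=s["position"]
        M=T@np.array(g["mount"]);g["Rm"],g["e"]=M[:3,:3],M[:3,3]
    else:
        o=np.array(g["orientation"]);g["Rm"]=R.from_quat(o).as_matrix() if o.size==4 else o
        g["e"]=np.array(g["eye"])
    g["K"]=np.array([[g["fx"],0,g["cx"]],[0,g["fy"],g["cy"]],[0,0,1]]);g["D"]=np.array(g["D"],float)
    if f: cv2.imwrite("pics/"+f,g["img"][:,:,::-1])
    return g
def ray(g,p):
    q=cv2.undistortPoints(np.array(p,float).reshape(-1,1,2),g["K"],g["D"]).reshape(-1,2)
    return np.c_[q,np.ones(len(q))]@g["Rm"].T
def plane(g,p,z):
    d=ray(g,p);return g["e"]+d*((z-g["e"][2])/d[:,2])[:,None]
def proj(g,P):
    Rc=g["Rm"].T;return cv2.projectPoints(np.array(P,float).reshape(-1,1,3),cv2.Rodrigues(Rc)[0],-Rc@g["e"],g["K"],g["D"])[0].reshape(-1,2)
def tri(g1,p1,g2,p2):
    A=np.zeros((3,3));b=np.zeros(3)
    for g,p in((g1,p1),(g2,p2)):
        d=ray(g,[p])[0];d/=np.linalg.norm(d);Q=np.eye(3)-np.outer(d,d);A+=Q;b+=Q@g["e"]
    return np.linalg.solve(A,b)
E
python3 - <<'E'
from h import *
for n in("scene","side","wrist"):
    g=snap(n,n+"0.png");print(n,g["fx"],g["e"],g["Rm"].round(3).tolist())
print(arm.read_state())
E
```

```text
pics
scene 447.1179248825603 [1414.43534707  103.01742493 1146.93558869] [[-0.095, 0.774, -0.626], [0.995, 0.062, -0.074], [-0.018, -0.63, -0.777]]
side 395.96423296607384 [  25.56075421  436.60182379 1032.55882955] [[-0.613, -0.63, 0.477], [-0.79, 0.494, -0.363], [-0.007, -0.599, -0.801]]
wrist 324.2533003322334 [ 211.01835261 -591.36413507  373.53653355] [[-0.433, 0.869, 0.239], [0.901, 0.418, 0.116], [0.001, 0.266, -0.964]]
{'clock': 0.15, 'joints': array([-8.63404346e-01,  3.85400197e-01,  6.89272890e-03, -3.24017192e-04,
       -1.19398645e+00, -2.58601485e-01]), 'joint_vel': array([-0.00140387, -0.00074048,  0.0048951 ,  0.00046387, -0.00057403,
       -0.00061758]), 'joint_efforts': array([-2.07570506e-04, -3.92677188e+01,  1.88582772e+01,  4.18862253e+00,
       -3.42165440e-03,  6.02432920e-06]), 'position': array([ 270.98080875, -562.69858994,  230.44637987]), 'ee_rot': array([-2.22458488e-01,  9.74941782e-01,  8.21638988e-04, -2.60844923e-04]), 'contact_force': array([-0.12765308,  0.46524653,  0.13510769]), 'wrist_torque': array([-0.01199726,  0.00393629,  0.01285212]), 'grasp_force': 0.0, 'gripper_width': 85.3426958438584}
```

View pics/scene0.png

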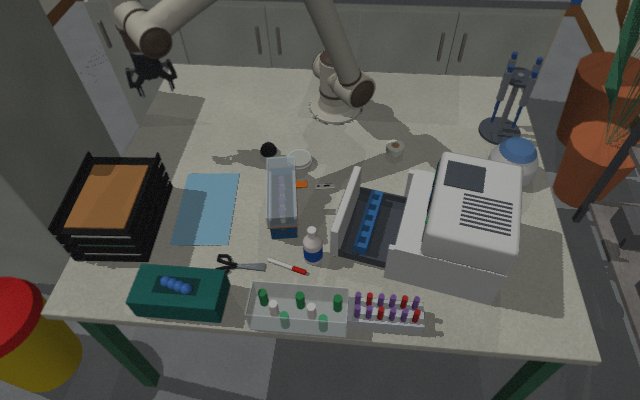

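View pics/side0.png

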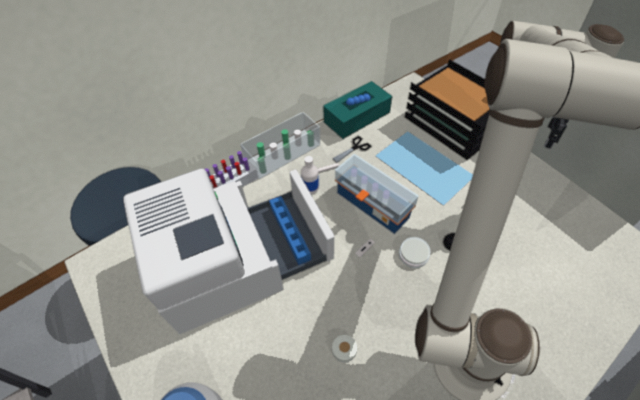

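The scene view shows the box with its lid at (283,195) and the tab at (302,184), facing the analyser. The mat is at (207,208), the holder row at (369,220), and the drawer front at (347,210). Next I'll measure by colour.

Run:
```python
from h import *
def comps(m,mn):
    n,l,s,c=cv2.connectedComponentsWithStats(m.astype(np.uint8));return [(s[i].tolist(),c[i].round(1).tolist()) for i in range(1,n) if s[i][4]>=mn]
G={}
for n in("scene","side"):
    g=snap(n);G[n]=g
    hsv=cv2.cvtColor(g["img"],cv2.COLOR_RGB2HSV);H,S,V=cv2.split(hsv)
    print(n,"or",comps((H>5)&(H<18)&(S>170)&(V>120),8))
    print(n,"blue",comps((H>98)&(H<112)&(S>140)&(V>70),40))
    m=((H>95)&(H<108)&(S>60)&(S<140)&(V>130))
    print(n,"mat",comps(m,300))
    k,l,s,c=cv2.connectedComponentsWithStats(m.astype(np.uint8));i=1+np.argmax(s[1:,4])
    cnt=max(cv2.findContours((l==i).astype(np.uint8),0,1)[0],key=cv2.contourArea).reshape(-1,2)
    P=plane(g,cnt,3)[:,:2].astype(np.float32);print(cv2.minAreaRect(P))
a=G["scene"]["img"][145:275,225:425];b=G["side"]["img"][150:280,240:440]
cv2.imwrite("pics/c0.png",np.vstack([cv2.resize(x,None,fx=3.9,fy=2.3*1,interpolation=2) if 0 else cv2.resize(x,(460,299),interpolation=2) for x in(a,b)])[:,:,::-1])
```

```text
scene or [([296, 181, 11, 6, 65], [301.1, 183.5])]
scene blue [([571, 0, 11, 4, 41], [575.9, 1.5]), ([354, 190, 29, 65, 815], [367.8, 221.9]), ([304, 249, 18, 13, 146], [312.4, 256.0]), ([160, 275, 32, 19, 341], [175.3, 284.3])]
scene mat [([185, 173, 54, 72, 2568], [214.7, 205.7])]
((540.1581420898438, -384.0982360839844), (299.0213928222656, 178.02276611328125), 5.729231834411621)
side or [([356, 191, 12, 10, 69], [361.8, 195.2])]
side blue [([346, 93, 25, 13, 194], [358.0, 98.9]), ([306, 181, 12, 9, 70], [312.3, 185.0]), ([269, 197, 42, 67, 1029], [290.1, 230.4])]
side mat [([377, 132, 96, 73, 3255], [425.1, 167.2])]
((543.7313232421875, -383.18804931640625), (297.6797180175781, 178.50115966796875), 5.397736549377441)
```

View pics/c0.png

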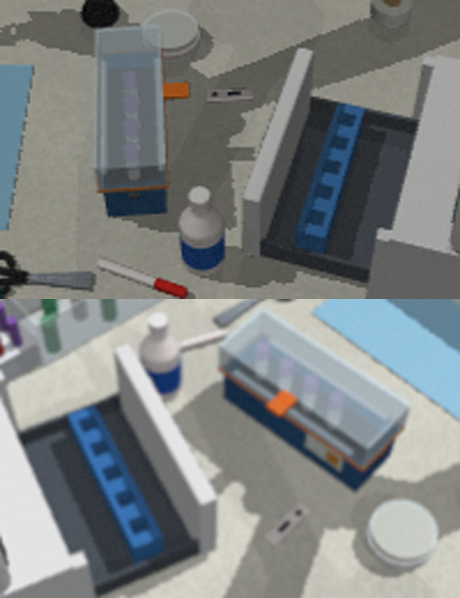

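The crop shows the tab, about four tubes under the lid, and an empty five-pocket holder. The bottle is near the far end of the drawer front. Next I'll triangulate and plan a move to a wrist view.

```bash
cat >> h.py <<'E'
def mv(p,yaw,n=None,q=None,cap=45):
    """rows (cm,deg in the tool frame) from the measured pose to p, tool down with tool y at angle yaw deg (world)"""
    s=arm.read_state();Rc=R.from_quat(s["ee_rot"])
    if q is None:
        a=np.radians(yaw);y=np.array([np.cos(a),np.sin(a),0]);z=np.array([0,0,-1.]);q=R.from_matrix(np.c_[np.cross(y,z),y,z])
    d=Rc.inv().apply(np.array(p)-s["position"])/10;rv=(Rc.inv()*q).as_rotvec(degrees=True)
    print("d",d.round(2),"rv",rv.round(1),"pos",s["position"].round(1),"yaw",np.degrees(np.arctan2(*Rc.as_matrix()[1::-1,1])).round(1),"t",round(s["clock"],1),"n>=",np.ceil(max(np.linalg.norm(d)/4.5,np.linalg.norm(rv)/8.5)))
E
python3 - <<'E'
from h import *
a=snap("scene");b=snap("side")
print("tab",tri(a,(301.5,183.8),b,(361.8,195.2)), plane(a,[(301.5,183.8)],118),plane(b,[(361.8,195.2)],118))
# holder top z=67 contour
for n,g,(x,y,w,h) in(("sc",a,(350,185,36,75)),("si",b,(265,193,50,75))):
    H,S,V=cv2.split(cv2.cvtColor(g["img"],cv2.COLOR_RGB2HSV));m=((H>98)&(H<112)&(S>120)&(V>60)).astype(np.uint8)
    k=np.zeros_like(m);k[y:y+h,x:x+w]=m[y:y+h,x:x+w]
    c=np.vstack(cv2.findContours(k,0,1)[0]).reshape(-1,2)
    print(n,cv2.minAreaRect(plane(g,c,67)[:,:2].astype(np.float32)))
mv((520,-60,430),5)
E
```

```text
tab [516.8549596  -65.34040938 117.215893  ] [[517.23049587 -65.73950753 118.        ]] [[516.46222741 -64.30697633 118.        ]]
sc ((601.346923828125, 144.8730010986328), (40.92182159423828, 243.86666870117188), 78.11457824707031)
si ((582.9354248046875, 150.93475341796875), (45.84906768798828, 239.83546447753906), 77.95387268066406)
d [-44.24  34.53 -19.88] rv [  0.   -0.  110.7] pos [ 271.1 -563.   231.1] yaw 115.7 t 0.3 n>= 14.0
```

```bash
cat >> h.py <<'E'
def step(p,yaw=None,q=None,n=None):
    """n equal rows [d cm],[rv deg] from measured pose to (p, yaw)"""
    s=arm.read_state();Rc=R.from_quat(s["ee_rot"])
    if q is None:
        if yaw is None: q=Rc
        else:
            a=np.radians(yaw);y=np.array([np.cos(a),np.sin(a),0]);z=np.array([0,0,-1.]);q=R.from_matrix(np.c_[np.cross(y,z),y,z])
    d=Rc.inv().apply(np.array(p)-s["position"])/10;rv=(Rc.inv()*q).as_rotvec(degrees=True)
    n=n or int(np.ceil(max(np.linalg.norm(d)/4.8,np.linalg.norm(rv)/8,1)))
    r=R.from_rotvec(rv/n,degrees=True);A=sum((R.from_rotvec(rv/n*k,degrees=True).as_matrix() for k in range(n)))
    print(n,"x",np.linalg.solve(A,d).round(2).tolist(),(rv/n).round(2).tolist(),"| pos",s["position"].round(1),"yaw",np.degrees(np.arctan2(*Rc.as_matrix()[1::-1,1])).round(1),"t",round(s["clock"],1))
E
python3 -c "
from h import *
step((540,-90,320),180,n=12)"
```

```text
12 x [-4.76, 0.43, -0.74] [0.0, 0.0, -5.36] | pos [ 271.1 -563.   231.1] yaw 115.7 t 0.3
```

Request:
drive_tool(
  deltas=[
    [[-4.76,0.43,-0.74],[0,0,-5.36]],
    [[-4.76,0.43,-0.74],[0,0,-5.36]],
    [[-4.76,0.43,-0.74],[0,0,-5.36]],
    [[-4.76,0.43,-0.74],[0,0,-5.36]],
    [[-4.76,0.43,-0.74],[0,0,-5.36]],
    [[-4.76,0.43,-0.74],[0,0,-5.36]],
    [[-4.76,0.43,-0.74],[0,0,-5.36]],
    [[-4.76,0.43,-0.74],[0,0,-5.36]],
    [[-4.76,0.43,-0.74],[0,0,-5.36]],
    [[-4.76,0.43,-0.74],[0,0,-5.36]],
    [[-4.76,0.43,-0.74],[0,0,-5.36]],
    [[-4.76,0.43,-0.74],[0,0,-5.36]],
  ],
)

```text
clock: 1.55
position: [540.5, -88.2, 320.3]
ee_rot: [0.709, -0.705, 0.0, -0.0]
contact_force: [0.8, 0.7, 0.2]
gripper_width: 85.6
grasp_force: 0.0
```

Run:
```python
from h import *
g=snap("wrist","w1.png");s=arm.read_state();print(s["position"],s["joints"],s["clock"])
step((540,-90,320),180)
H,S,V=cv2.split(cv2.cvtColor(g["img"],cv2.COLOR_RGB2HSV))
m=((H>5)&(H<18)&(S>150)&(V>90)).astype(np.uint8)
n,l,st,c=cv2.connectedComponentsWithStats(m)
for i in range(1,n):
    if st[i][4]>30:print(st[i],c[i],plane(g,[c[i]],118)[0])
```

```text
[541.07398676 -83.00788669 321.90358341] [ 0.14312321  0.19876471 -0.02725926 -0.00160246 -1.34093201 -0.1296983 ] 1.6
1 x [0.7, 0.12, 0.19] [-0.21, 0.12, 0.75] | pos [541.1 -83.  321.9] yaw -179.3 t 1.6
[328 175  25  31 615] [340.07804878 190.04552846] [517.63731344 -66.49956337 118.        ]
```

View pics/w1.png

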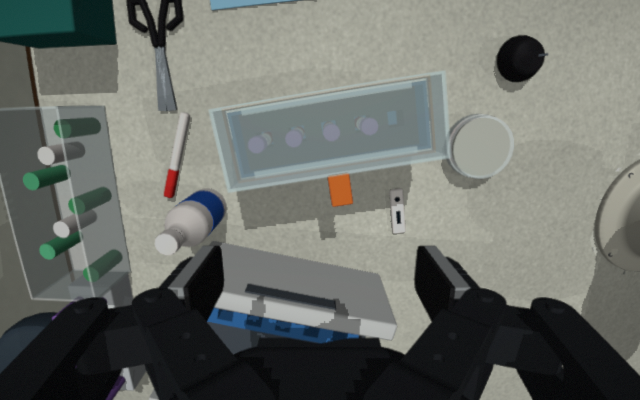

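The wrist view shows four tubes at (257,144), (293,137), (331,131) and (369,125). The pocket nearest the base is empty. The tab is at (340,190), and the cassette beside it is at (398,212). Now that the arm has settled, I'll measure again.

Request:
drive_tool(
  deltas=[
    [[0,0,0],[0,0,0]],
    [[0,0,0],[0,0,0]],
  ],
)

```text
clock: 1.8
position: [540.2, -90.1, 320.1]
ee_rot: [0.707, -0.707, -0.0, 0.0]
contact_force: [-0.4, 0.2, -0.3]
gripper_width: 85.2
grasp_force: 0.0
```

Run:
```python
from h import *
g=snap("wrist","w2.png");s=arm.read_state();print(s["position"].round(1))
im=g["img"];H,S,V=cv2.split(cv2.cvtColor(im,cv2.COLOR_RGB2HSV))
def big(m,mn):
    n,l,st,c=cv2.connectedComponentsWithStats(m.astype(np.uint8));return [(st[i],c[i],l==i) for i in range(1,n) if st[i][4]>mn]
for st,c,k in big((H>5)&(H<18)&(S>150)&(V>90),100):
    ct=cv2.findContours(k.astype(np.uint8),0,1)[0][0].reshape(-1,2)
    r=cv2.minAreaRect(plane(g,ct,118)[:,:2].astype(np.float32));print("tab",c,r,st)
# tubes
pts=[]
for st,c,k in big((H>112)&(H<150)&(S>25)&(V>90),60):
    if 200<c[0]<460 and 80<c[1]<180: pts.append(c);print("tube",c,st[2:],plane(g,[c],106)[0].round(1))
for st,c,k in big((H>98)&(H<112)&(S>140)&(V>50),100):print("blue",st)
c=np.array([[210,110],[447,72],[450,157],[230,190]]);print(plane(g,c,118).round(1))
x=cv2.resize(im[60:260,190:470],(784,560),interpolation=2);cv2.imwrite("pics/w2c.png",x[:,:,::-1])
```

```text
[540.1 -90.8 319.8]
tab [339.80813008 191.65203252] ((517.6481323242188, -66.23420715332031), (23.087400436401367, 33.43647384643555), 9.348196029663086) [328 176  25  32 615]
tube [368.51980198 127.78712871] [ 17  16 202] [ 486.9 -135.   106. ]
tube [330.61578947 133.97368421] [ 16  16 190] [ 527.9 -128.3  106. ]
tube [292.6631016  139.99465241] [ 16  16 187] [ 569.4 -121.7  106. ]
tube [255.60773481 146.33149171] [ 16  16 181] [ 610.4 -114.9  106. ]
blue [186 193  38  39 542]
blue [ 207  310  152   34 1798]
[[ 654.1 -154.3  118. ]
 [ 410.4 -192.5  118. ]
 [ 398.9 -105.3  118. ]
 [ 638.8  -68.4  118. ]]
```

View pics/w2c.png

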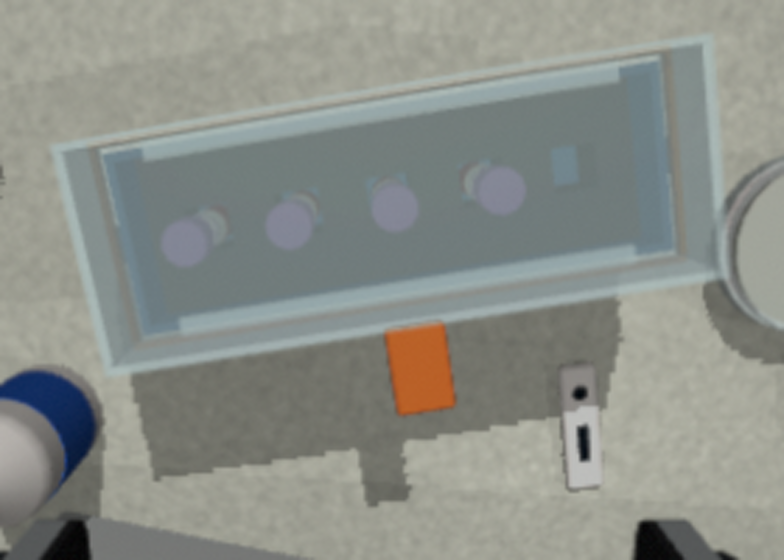

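The close-up confirms four tubes, at box y = -42, 0, 42 and 84. That puts the box at (527.7,-128) with its row at 9.25°. Next I go to the tab.

```bash
python3 -c "
from h import *
step((517.3,-64.3,150),189.25)"
```

```text
4 x [-0.7, 0.53, 4.25] [0.01, -0.0, -2.32] | pos [540.1 -90.8 319.8] yaw 180.0 t 1.9
```

Request:
drive_tool(
  deltas=[
    [[-0.7,0.53,4.25],[0,0,-2.32]],
    [[-0.7,0.53,4.25],[0,0,-2.32]],
    [[-0.7,0.53,4.25],[0,0,-2.32]],
    [[-0.7,0.53,4.25],[0,0,-2.32]],
    [[0,0,0],[0,0,0]],
    [[0,0,0],[0,0,0]],
  ],
  claw=5,
)

```text
clock: 2.45
position: [518.2, -64.9, 150.7]
ee_rot: [0.762, -0.648, 0.0, 0.0]
contact_force: [1.0, -0.1, 1.2]
gripper_width: 50.0
grasp_force: 0.0
```

```bash
python3 -c "
from h import *
step((517.3,-64.3,96),189.25)
g=snap('wrist')
H,S,V=cv2.split(cv2.cvtColor(g['img'],cv2.COLOR_RGB2HSV));m=((H>5)&(H<18)&(S>150)&(V>90)).astype(np.uint8)
n,l,st,c=cv2.connectedComponentsWithStats(m);i=1+np.argmax(st[1:,4]);print(st[i],plane(g,[c[i]],118))
ct=cv2.findContours((l==i).astype(np.uint8),0,1)[0][0].reshape(-1,2)
print(cv2.minAreaRect(plane(g,ct,118)[:,:2].astype(np.float32)))"
```

```text
2 x [-0.04, 0.04, 2.74] [0.01, -0.03, -0.02] | pos [518.2 -64.9 150.7] yaw -170.8 t 2.5
[ 301  197   42   55 2220] [[517.67543248 -66.69163985 118.        ]]
((517.588623046875, -66.11624145507812), (23.339452743530273, 33.15012741088867), 9.1769380569458)
```

Consistent with the last reading. Descend and grip.

Request:
drive_tool(
  deltas=[
    [[0,0,2.7],[0,0,0]],
    [[0,0,2.7],[0,0,0]],
    [[0,0,0],[0,0,0]],
    [[0,0,0],[0,0,0]],
  ],
)

```text
clock: 2.9
position: [519.4, -63.9, 98.2]
ee_rot: [0.762, -0.647, 0.001, -0.001]
contact_force: [0.3, 0.3, 1.5]
gripper_width: 49.8
grasp_force: 0.0
```

Request:
drive_tool(
  deltas=[
    [[0,0,0],[0,0,0]],
    [[0,0,0],[0,0,0]],
    [[0,0,0],[0,0,0]],
    [[0,0,0],[0,0,0]],
    [[0,0,0],[0,0,0]],
    [[0,0,0],[0,0,0]],
    [[0,0,0],[0,0,0]],
  ],
  claw=0,
)

```text
clock: 3.6
position: [518.7, -63.4, 98.2]
ee_rot: [0.762, -0.647, 0.001, -0.001]
contact_force: [-0.7, 0.9, 7.0]
gripper_width: 22.5
grasp_force: 58.7
```

```bash
cat >> h.py <<'E'
BX=np.array([np.cos(np.radians(-80.75)),np.sin(np.radians(-80.75)),0]);BY=np.array([-BX[1],BX[0],0]);BO=np.array([527.7,-128.0,0])
def tilt(deg,n,F):
    s=arm.read_state();Rc=R.from_quat(s["ee_rot"]);r=R.from_rotvec(BY*deg,degrees=True)
    step(F+r.apply(s["position"]-F),q=r*Rc,n=n)
E
python3 -c "
from h import *
tilt(36,12,BO+45.5*BX+[0,0,70])"
```

```text
12 x [0.16, -0.0, -0.58] [0.0, -3.0, 0.01] | pos [518.7 -63.4  98.2] yaw -170.7 t 3.6
```

Request:
drive_tool(
  deltas=[
    [[0.16,0,-0.58],[0,-3,0]],
    [[0.16,0,-0.58],[0,-3,0]],
    [[0.16,0,-0.58],[0,-3,0]],
    [[0.16,0,-0.58],[0,-3,0]],
    [[0.16,0,-0.58],[0,-3,0]],
    [[0.16,0,-0.58],[0,-3,0]],
    [[0.16,0,-0.58],[0,-3,0]],
    [[0.16,0,-0.58],[0,-3,0]],
    [[0.16,0,-0.58],[0,-3,0]],
    [[0.16,0,-0.58],[0,-3,0]],
    [[0.16,0,-0.58],[0,-3,0]],
    [[0.16,0,-0.58],[0,-3,0]],
  ],
)

```text
clock: 4.8
position: [524.0, -101.7, 156.6]
ee_rot: [0.725, -0.615, -0.235, -0.201]
contact_force: [0.3, -1.7, -3.0]
gripper_width: 22.6
grasp_force: 58.8
```

```bash
python3 -c "
from h import *
a=snap('side');b=snap('scene')
cv2.imwrite('pics/t1.png',np.vstack([cv2.resize(a['img'][120:270,280:480],(400,300)),cv2.resize(b['img'][120:270,220:420],(400,300))])[:,:,::-1])
s=arm.read_state();print(s['contact_force'],s['grasp_force'],s['gripper_width'],R.from_quat(s['ee_rot']).as_matrix()[:,2])
tilt(0,1,BO)"
```

```text
[ 0.41681929 -1.34711493 -2.42084687] 58.822036385536194 22.493529680363945 [-0.09352312  0.57983218 -0.8093504 ]
1 x [0.0, 0.0, 0.0] [0.0, 0.0, 0.0] | pos [ 524.  -102.6  155.9] yaw -170.8 t 4.9
```

View pics/t1.png

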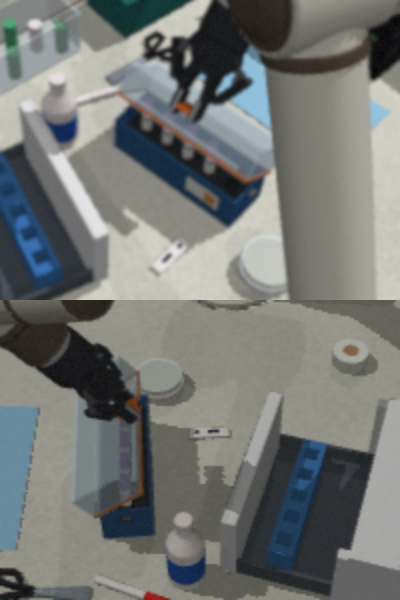

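The lid is tilted on its far edge with the tab held. Next I lift it and carry it to the mat.

```bash
python3 -c "
from h import *
p=arm.read_state()['position']
step(p+[0,0,110])
"
```

```text
3 x [-2.15, -0.0, -2.97] [0.0, 0.0, 0.0] | pos [ 524.  -102.6  155.9] yaw -170.8 t 4.9
```

Request:
drive_tool(
  deltas=[
    [[-0.7,0,-1],[0,0,0]],
    [[-1.1,0,-1.5],[0,0,0]],
    [[-1.1,0,-1.5],[0,0,0]],
    [[-1.1,0,-1.5],[0,0,0]],
    [[-1.1,0,-1.5],[0,0,0]],
    [[-1.1,0,-1.5],[0,0,0]],
    [[-0.7,0,-1],[0,0,0]],
    [[0,0,0],[0,0,0]],
  ],
)

```text
clock: 5.7
position: [524.0, -100.2, 276.5]
ee_rot: [0.726, -0.615, -0.233, -0.201]
contact_force: [0.5, -0.1, -2.2]
gripper_width: 22.4
grasp_force: 58.9
```

```bash
python3 -c "
from h import *
step((537.2,-319,200),185.5,n=12)
"
```

```text
12 x [1.96, 0.13, -0.0] [0.08, 2.99, 0.32] | pos [ 524.  -100.2  276.5] yaw -170.6 t 5.7
```

Request:
drive_tool(
  deltas=[
    [[1.96,0.13,0],[0.08,2.99,0.32]],
    [[1.96,0.13,0],[0.08,2.99,0.32]],
    [[1.96,0.13,0],[0.08,2.99,0.32]],
    [[1.96,0.13,0],[0.08,2.99,0.32]],
    [[1.96,0.13,0],[0.08,2.99,0.32]],
    [[1.96,0.13,0],[0.08,2.99,0.32]],
    [[1.96,0.13,0],[0.08,2.99,0.32]],
    [[1.96,0.13,0],[0.08,2.99,0.32]],
    [[1.96,0.13,0],[0.08,2.99,0.32]],
    [[1.96,0.13,0],[0.08,2.99,0.32]],
    [[1.96,0.13,0],[0.08,2.99,0.32]],
    [[1.96,0.13,0],[0.08,2.99,0.32]],
  ],
)

```text
clock: 6.9
position: [535.3, -318.8, 195.0]
ee_rot: [0.74, -0.673, -0.003, 0.002]
contact_force: [-0.4, 0.3, -1.4]
gripper_width: 22.4
grasp_force: 58.9
```

Request:
drive_tool(
  deltas=[
    [[0,0,0],[0,0,0]],
    [[0,0,0],[0,0,0]],
    [[0,0,0],[0,0,0]],
  ],
)

```text
clock: 7.2
position: [536.0, -318.2, 196.2]
ee_rot: [0.74, -0.673, -0.003, 0.001]
contact_force: [0.3, 0.6, -2.1]
gripper_width: 22.3
grasp_force: 58.9
```

```bash
python3 -c "
from h import *
step((537.2,-319,45),185.5,n=8)
"
```

```text
8 x [0.01, -0.02, 1.89] [0.04, 0.02, -0.01] | pos [ 536.  -318.2  196.2] yaw -174.6 t 7.2
```

Request:
drive_tool(
  deltas=[
    [[0,0,2],[0,0,0]],
    [[0,0,2],[0,0,0]],
    [[0,0,2],[0,0,0]],
    [[0,0,2],[0,0,0]],
    [[0,0,2],[0,0,0]],
    [[0,0,2],[0,0,0]],
    [[0,0,1.5],[0,0,0]],
    [[0,0,1],[0,0,0]],
    [[0,0,0.5],[0,0,0]],
    [[0,0,0],[0,0,0]],
    [[0,0,0],[0,0,0]],
  ],
)

```text
clock: 8.3
position: [536.0, -318.9, 47.3]
ee_rot: [0.74, -0.673, -0.002, 0.001]
contact_force: [0.1, -0.6, -0.9]
gripper_width: 22.8
grasp_force: 58.9
```

Request:
drive_tool(
  deltas=[
    [[0,0,0.3],[0,0,0]],
    [[0,0,0.2],[0,0,0]],
    [[0,0,0],[0,0,0]],
    [[0,0,0],[0,0,0]],
  ],
)

```text
clock: 8.7
position: [535.3, -318.8, 41.6]
ee_rot: [0.74, -0.673, -0.002, 0.001]
contact_force: [-1.0, -0.3, -2.2]
gripper_width: 22.4
grasp_force: 58.9
```

Request:
drive_tool(
  deltas=[
    [[0,0,0.15],[0,0,0]],
    [[0,0,0.1],[0,0,0]],
    [[0,0,0],[0,0,0]],
    [[0,0,0],[0,0,0]],
  ],
)

```text
clock: 9.1
position: [535.4, -318.8, 39.1]
ee_rot: [0.74, -0.673, -0.002, 0.001]
contact_force: [-0.8, 0.5, -0.7]
gripper_width: 22.3
grasp_force: 59.0
```

Request:
drive_tool(
  deltas=[
    [[0,0,0.1],[0,0,0]],
    [[0,0,0],[0,0,0]],
    [[0,0,0],[0,0,0]],
  ],
)

```text
clock: 9.4
position: [535.4, -318.8, 38.4]
ee_rot: [0.74, -0.673, -0.002, 0.001]
contact_force: [-1.2, 1.4, 1.6]
gripper_width: 22.6
grasp_force: 59.3
```

Request:
drive_tool(
  deltas=[
    [[0,0,0],[0,0,0]],
    [[0,0,0],[0,0,0]],
    [[0,0,0],[0,0,0]],
    [[0,0,0],[0,0,0]],
    [[0,0,-1],[0,0,0]],
    [[0,0,-2],[0,0,0]],
    [[0,0,-4],[0,0,0]],
    [[0,0,-4],[0,0,0]],
    [[0,0,-4],[0,0,0]],
    [[0,0,-3],[0,0,0]],
    [[0,0,0],[0,0,0]],
    [[0,0,0],[0,0,0]],
  ],
  claw=5,
)

```text
clock: 10.6
position: [536.2, -318.9, 219.3]
ee_rot: [0.74, -0.673, -0.001, 0.0]
contact_force: [-0.8, 0.8, -0.0]
gripper_width: 50.1
grasp_force: 0.0
```

```bash
python3 -c "
from h import *
b=snap('scene','s2.png');a=snap('side')
cv2.imwrite('pics/t2.png',np.vstack([cv2.resize(a['img'][100:250,280:480],(400,300)),cv2.resize(b['img'][120:270,170:370],(400,300))])[:,:,::-1])
step((540,-60,350),189)
print(arm.read_state()['joints'])"
```

```text
7 x [-3.66, -0.51, -1.9] [0.05, 0.03, -0.51] | pos [ 535.4 -318.6  216.9] yaw -174.6 t 10.7
[-2.77543192e-01  3.94673925e-01 -1.33652164e-02 -3.76400858e-04
 -1.17005062e+00  3.72233675e-01]
```

View pics/t2.png

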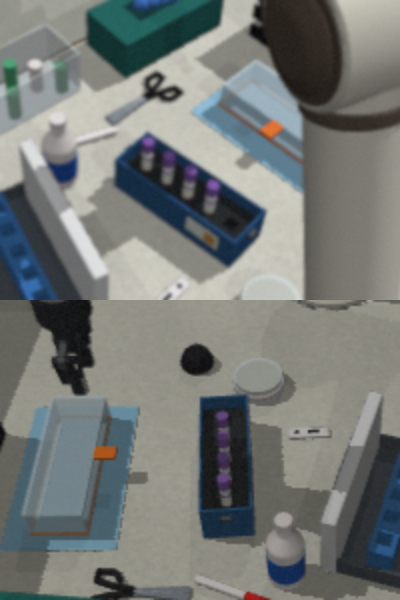

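The lid lies flat on the mat, and the four tubes stand uncovered. I'll take one overhead wrist view to fix the tube, box and holder positions.

```bash
python3 -c "
from h import *
step((560,-20,390),180,n=9)"
```

```text
9 x [-3.3, -0.44, -1.92] [0.04, 0.02, 0.6] | pos [ 535.4 -318.6  216.9] yaw -174.6 t 10.7
```

Request:
drive_tool(
  deltas=[
    [[-3.3,-0.44,-1.92],[0.04,0.02,0.6]],
    [[-3.3,-0.44,-1.92],[0.04,0.02,0.6]],
    [[-3.3,-0.44,-1.92],[0.04,0.02,0.6]],
    [[-3.3,-0.44,-1.92],[0.04,0.02,0.6]],
    [[-3.3,-0.44,-1.92],[0.04,0.02,0.6]],
    [[-3.3,-0.44,-1.92],[0.04,0.02,0.6]],
    [[-3.3,-0.44,-1.92],[0.04,0.02,0.6]],
    [[-3.3,-0.44,-1.92],[0.04,0.02,0.6]],
    [[-3.3,-0.44,-1.92],[0.04,0.02,0.6]],
    [[0,0,0],[0,0,0]],
    [[0,0,0],[0,0,0]],
    [[0,0,0],[0,0,0]],
  ],
  claw=4,
)

```text
clock: 11.9
position: [559.9, -20.9, 389.0]
ee_rot: [0.707, -0.707, 0.0, 0.001]
contact_force: [0.0, -0.4, -0.5]
gripper_width: 40.3
grasp_force: 0.0
```

```bash
cat > meas.py <<'E'
from h import *
def big(m,mn):
    n,l,st,c=cv2.connectedComponentsWithStats(m.astype(np.uint8));return [(st[i],c[i],l==i) for i in range(1,n) if st[i][4]>mn]
g=snap("wrist","w3.png");im=g["img"];H,S,V=cv2.split(cv2.cvtColor(im,cv2.COLOR_RGB2HSV))
print(arm.read_state()["position"].round(1))
for st,c,k in big((H>118)&(H<155)&(S>60)&(V>50),40):print("lilac",st,c.round(1),plane(g,[c],106)[0].round(1))
for st,c,k in big((H>98)&(H<114)&(S>130)&(V>40),300):
    ct=cv2.findContours(k.astype(np.uint8),0,1)[0][0].reshape(-1,2)
    print("blue",st,[cv2.minAreaRect(plane(g,ct,z)[:,:2].astype(np.float32)) for z in(67,70)])
cv2.imwrite("pics/w3c.png",cv2.resize(im[40:340,120:520],(800,600),interpolation=2)[:,:,::-1])
E
python3 meas.py
```

```text
[559.9 -21.1 389.2]
lilac [369  61  17  18 235] [377.1  69. ] [ 487.3 -134.6  106. ]
lilac [337  66  16  18 219] [344.3  74.3] [ 528.1 -128.1  106. ]
lilac [304  72  16  17 218] [311.4  79.8] [ 569.1 -121.4  106. ]
lilac [271  78  17  17 222] [278.9  85.7] [ 610.1 -114.4  106. ]
lilac [ 87 240  28  22 268] [ 99.4 250.5] [884.1 112.5 106. ]
lilac [ 91 240  45  39 478] [111.8 259.5] [867.4 126.8 106. ]
lilac [ 98 273  43  40 466] [118.  293.5] [868.6 184.4 106. ]
lilac [102 289  42  35 301] [124.9 304.5] [861.  203.7 106. ]
blue [ 253   33  178   87 2094] [((527.6597900390625, -128.56309509277344), (237.0616912841797, 78.59489440917969), 9.285917282104492), ((527.8729858398438, -128.29620361328125), (235.53346252441406, 78.08824157714844), 9.285916328430176)]
blue [228 233  30  28 484] [((680.4862670898438, 123.72099304199219), (48.023582458496094, 40.3132209777832), 74.93334197998047), ((679.7141723632812, 122.36160278320312), (47.7140007019043, 40.05341339111328), 74.93340301513672)]
blue [ 276  241   87   44 2333] [((557.5177001953125, 150.30911254882812), (46.96365737915039, 147.48362731933594), 77.8927230834961), ((557.5384521484375, 148.77828979492188), (46.660926818847656, 146.53292846679688), 77.8927230834961)]
```

View pics/w3c.png

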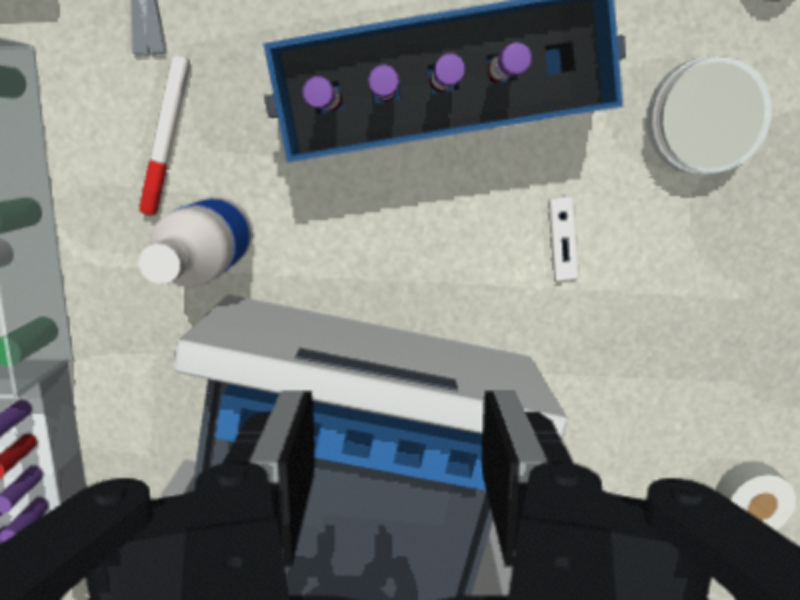

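The box and tube positions hold: tubes at (487.3,-134.6), (528.1,-128.1), (569.1,-121.4) and (610.1,-114.4). The fingers hide part of the holder, so I'll shift for an unobstructed look.

Request:
drive_tool(
  deltas=[
    [[-4,-0.8,0],[0,0,0]],
    [[-4,-0.8,0],[0,0,0]],
    [[-4,-0.8,0],[0,0,0]],
    [[-4,-0.8,0],[0,0,0]],
    [[0,0,0],[0,0,0]],
    [[0,0,0],[0,0,0]],
    [[0,0,0],[0,0,0]],
  ],
)

```text
clock: 12.65
position: [592.2, 138.3, 390.2]
ee_rot: [-0.707, 0.707, -0.001, -0.001]
contact_force: [-0.3, -0.7, 0.7]
gripper_width: 40.0
grasp_force: 0.0
```

```bash
sed -i 's/w3.png/w4.png/;s/w3c.png/w4c.png/;s/im\[40:340,120:520\]/im[80:290,180:460]/' meas.py
cat >> meas.py <<'E'
for st,c,k in big((H>98)&(H<114)&(S>130)&(V>40),1500):
    x,y,w,h=st[:4];ct,hi=cv2.findContours(k.astype(np.uint8),cv2.RETR_CCOMP,1)
    for q in ct: 
        if cv2.contourArea(q)>25: print("c",cv2.contourArea(q),cv2.minAreaRect(plane(g,q.reshape(-1,2),67)[:,:2].astype(np.float32)))
E
python3 meas.py
```

```text
[592.2 138.1 390.6]
lilac [ 89 142  53  15 510] [114.4 148.3] [869.3 121.7 106. ]
lilac [ 92 162  30  16 256] [105.4 169.1] [887. 150. 106.]
lilac [120 181  27  17 242] [132.4 188.9] [852.1 178.2 106. ]
lilac [100 200  50  38 761] [121.1 214.8] [875.1 216.2 106. ]
lilac [130 235  25  21 228] [141.9 245.1] [851.3 262.7 106. ]
blue [287   0  62  11 338] [((594.5172119140625, -60.327857971191406), (12.29277229309082, 79.84904479980469), 89.87947845458984), ((594.5048828125, -59.4770622253418), (12.213729858398438, 79.33563232421875), 89.87947845458984)]
blue [ 242  131  155   59 3889] [((591.5281372070312, 145.11715698242188), (42.976470947265625, 223.6754913330078), 77.8095474243164), ((591.53515625, 144.64697265625), (42.70013427734375, 222.23727416992188), 77.8095474243164)]
blue [294 302  28  25 535] [((610.3566284179688, 404.5556945800781), (43.203697204589844, 46.83622360229492), 82.54134368896484), ((610.242431640625, 402.41729736328125), (42.925933837890625, 46.535064697265625), 82.5413818359375)]
c 4289.5 ((591.5281372070312, 145.11715698242188), (42.976470947265625, 223.6754913330078), 77.8095474243164)
c 98.5 ((513.4718627929688, 160.20114135742188), (17.323101043701172, 15.056290626525879), 78.57886505126953)
c 130.0 ((552.8278198242188, 151.7130126953125), (17.813215255737305, 18.364215850830078), 78.67485046386719)
c 160.0 ((591.9620971679688, 143.353515625), (18.004587173461914, 21.863174438476562), 78.39100646972656)
c 158.5 ((631.0778198242188, 134.8260040283203), (17.924287796020508, 21.470928192138672), 78.4291000366211)
c 126.0 ((670.54150390625, 126.30693817138672), (17.571950912475586, 17.673830032348633), 75.60845184326172)
```

View pics/w4c.png

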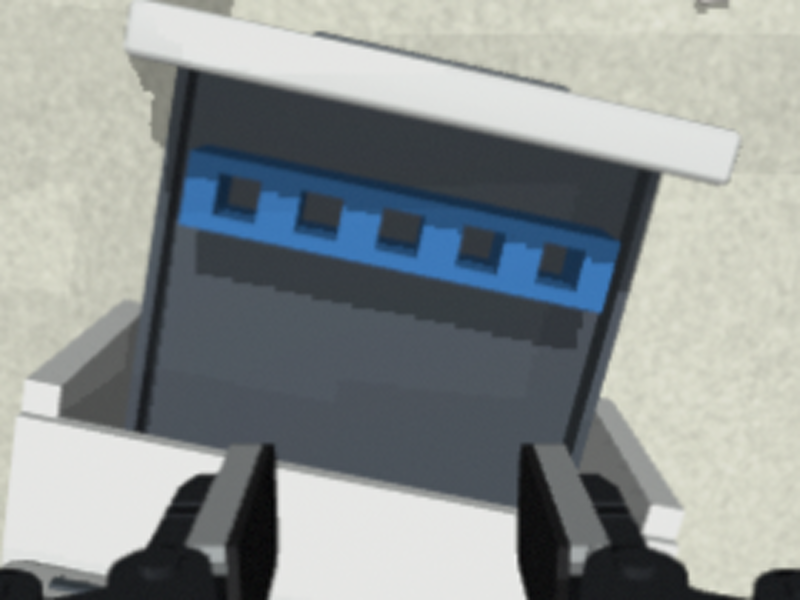

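The view shows all five holder pockets empty and unobstructed. I'll check the pocket rims with a brightness profile.

```bash
python3 - <<'E'
from h import *
g=snap("wrist");a=np.radians(77.81);X=np.array([np.cos(a),np.sin(a),0]);Y=np.array([-X[1],X[0],0]);C=np.array([592.2,145,67])
V=g["img"][:,:,2].astype(np.float32)
def samp(P):
    p=proj(g,P).astype(np.float32);return cv2.remap(V,p[:,0].reshape(-1,1),p[:,1].reshape(-1,1),1).ravel().astype(int)
t=np.arange(-32,33,2);print(t)
for k in(-42,0,42):print(k,samp([C+k*Y+u*X for u in t]))
t=np.arange(-120,121,2.5)
for u in(-5,0):
  v=samp([C+w*Y+u*X for w in t]);d=np.diff(v);print(u,[(round(float(t[i])+1.25,1),int(d[i])) for i in range(len(d)) if abs(d[i])>25])
b=BO+[0,0,0];
E
python3 -c "
from h import *
step((487.3,-134.6,200),99.25)"
```

```text
[-32 -30 -28 -26 -24 -22 -20 -18 -16 -14 -12 -10  -8  -6  -4  -2   0   2
   4   6   8  10  12  14  16  18  20  22  24  26  28  30  32]
-42 [ 63  63  63  62  62  65  70  84 111 118 117 108  75  62  62  62  61  60
  62  68  79 109 132 173 183 184 170  98  67  66  66  65  67]
0 [ 63  62  62  62  62  66  71  86 112 118 118 117  76  61  61  62  62  61
  62  68  77 109 132 175 184 183 167  94  67  66  66  65  64]
42 [ 66  66  67  66  66  69  72  87 118 127 127 117  77  62  61  61  61  62
  63  68  78 109 135 176 184 183 167  95  67  65  65  65  64]
-5 [(-111.2, 53), (-93.8, -51), (-73.8, 36), (-71.2, 33), (-63.8, -29), (-53.8, -27), (-51.2, -49), (-31.2, 69), (-11.2, -45), (-8.8, -46), (11.2, 51), (28.8, -38), (31.2, -54), (53.8, 52), (73.8, -78), (93.8, 26), (96.2, 66), (98.8, -31), (111.2, -87), (113.8, -36)]
0 [(-111.2, 92), (-108.8, 29), (-96.2, -32), (-93.8, -73), (-73.8, 60), (-71.2, 50), (-53.8, -49), (-51.2, -60), (-31.2, 84), (-28.8, 32), (-11.2, -66), (-8.8, -52), (11.2, 84), (31.2, -79), (33.8, -41), (53.8, 79), (73.8, -94), (93.8, 28), (96.2, 75), (111.2, -93), (113.8, -45)]
11 x [2.78, -0.78, 1.74] [-0.01, -0.0, 7.33] | pos [592.2 138.1 390.8] yaw 179.9 t 12.8
```

Holder centre is (592.2,147.2) with push direction 77.8°. First tube.

Request:
drive_tool(
  deltas=[
    [[2.78,-0.78,1.74],[0,0,7.33]],
    [[2.78,-0.78,1.74],[0,0,7.33]],
    [[2.78,-0.78,1.74],[0,0,7.33]],
    [[2.78,-0.78,1.74],[0,0,7.33]],
    [[2.78,-0.78,1.74],[0,0,7.33]],
    [[2.78,-0.78,1.74],[0,0,7.33]],
    [[2.78,-0.78,1.74],[0,0,7.33]],
    [[2.78,-0.78,1.74],[0,0,7.33]],
    [[2.78,-0.78,1.74],[0,0,7.33]],
    [[2.78,-0.78,1.74],[0,0,7.33]],
    [[2.78,-0.78,1.74],[0,0,7.33]],
    [[0,0,0],[0,0,0]],
  ],
)

```text
clock: 13.95
position: [483.0, -135.7, 197.4]
ee_rot: [-0.079, 0.997, -0.0, -0.002]
contact_force: [0.1, -0.4, -0.2]
gripper_width: 40.0
grasp_force: 0.0
```

Request:
drive_tool(
  deltas=[
    [[0,0,0],[0,0,0]],
    [[0,0,0],[0,0,0]],
    [[0,0,0],[0,0,0]],
  ],
)

```text
clock: 14.25
position: [489.2, -133.4, 200.3]
ee_rot: [-0.082, 0.997, -0.001, 0.002]
contact_force: [-0.0, 0.2, -0.3]
gripper_width: 40.0
grasp_force: 0.0
```

```bash
python3 -c "
from h import *
step((487.3,-134.6,120),99.25)
g=snap('wrist');H,S,V=cv2.split(cv2.cvtColor(g['img'],cv2.COLOR_RGB2HSV))
n,l,st,c=cv2.connectedComponentsWithStats(((H>118)&(H<155)&(S>60)&(V>50)).astype(np.uint8))
for i in range(1,n):
  if st[i][4]>80: print(st[i],plane(g,[c[i]],106)[0].round(1))"
```

```text
2 x [0.11, -0.04, 4.01] [-0.06, 0.09, 0.1] | pos [ 489.2 -133.4  200.3] yaw 99.4 t 14.2
[305 176  26  30 596] [ 484.6 -135.2  106. ]
[305 225  25  30 599] [ 524.2 -128.6  106. ]
[306 269  24  36 629] [ 564.6 -122.   106. ]
[307 310  22  31 567] [ 603.4 -115.6  106. ]
```

Request:
drive_tool(
  deltas=[
    [[0.1,-0.1,2],[0,0.1,0]],
    [[0.1,0,3],[0,0,0]],
    [[0,0,3],[0,0,0]],
    [[0,0,2],[0,0,0]],
    [[0,0,1.5],[0,0,0]],
    [[0,0,1],[0,0,0]],
    [[0,0,0],[0,0,0]],
    [[0,0,0],[0,0,0]],
    [[0,0,0],[0,0,0]],
  ],
)

```text
clock: 15.2
position: [487.2, -135.1, 75.4]
ee_rot: [-0.082, 0.997, -0.001, 0.001]
contact_force: [-0.0, 0.2, 0.4]
gripper_width: 39.9
grasp_force: 0.0
```

Request:
drive_tool(
  deltas=[
    [[0,0,0],[0,0,0]],
    [[0,0,0],[0,0,0]],
    [[0,0,0],[0,0,0]],
    [[0,0,0],[0,0,0]],
    [[0,0,0],[0,0,0]],
    [[0,0,0],[0,0,0]],
  ],
  claw=0,
)

```text
clock: 15.8
position: [487.1, -135.2, 75.3]
ee_rot: [-0.082, 0.997, -0.001, 0.001]
contact_force: [-1.1, 0.3, 5.0]
gripper_width: 17.1
grasp_force: 58.5
```

Request:
drive_tool(
  deltas=[
    [[0,0,-2],[0,0,0]],
    [[0,0,-4],[0,0,0]],
    [[0,0,-4],[0,0,0]],
    [[0,0,-4],[0,0,0]],
    [[0,0,-2.5],[0,0,0]],
    [[0,0,0],[0,0,0]],
    [[0,0,0],[0,0,0]],
    [[0,0,0],[0,0,0]],
  ],
)

```text
clock: 16.6
position: [485.3, -134.7, 237.8]
ee_rot: [-0.082, 0.997, -0.001, -0.002]
contact_force: [0.1, 0.6, -1.0]
gripper_width: 17.2
grasp_force: 58.5
```

```bash
python3 -c "
from h import *
step((510.1,164.9,240),77.8,n=9)"
```

```text
9 x [-0.27, 3.35, -0.03] [-0.01, -0.02, 2.4] | pos [ 485.3 -134.7  237.8] yaw 99.4 t 16.6
```

Request:
drive_tool(
  deltas=[
    [[-0.27,3.35,-0.03],[0,0,2.4]],
    [[-0.27,3.35,-0.03],[0,0,2.4]],
    [[-0.27,3.35,-0.03],[0,0,2.4]],
    [[-0.27,3.35,-0.03],[0,0,2.4]],
    [[-0.27,3.35,-0.03],[0,0,2.4]],
    [[-0.27,3.35,-0.03],[0,0,2.4]],
    [[-0.27,3.35,-0.03],[0,0,2.4]],
    [[-0.27,3.35,-0.03],[0,0,2.4]],
    [[-0.27,3.35,-0.03],[0,0,2.4]],
    [[0,0,0],[0,0,0]],
    [[0,0,0],[0,0,0]],
    [[0,0,0],[0,0,0]],
  ],
)

```text
clock: 17.8
position: [510.9, 163.9, 240.5]
ee_rot: [0.106, 0.994, -0.002, -0.001]
contact_force: [-0.5, -0.6, 0.4]
gripper_width: 17.0
grasp_force: 58.7
```

```bash
python3 -c "
from h import *
print(arm.read_state()['contact_force'].round(1),arm.read_state()['gripper_width'])
step((510.1,164.9,150),77.8,n=1)
g=snap('wrist','w5.png')"
```

```text
[-0.5 -0.6  0.4] 17.029181497348908
1 x [0.08, 0.11, 9.05] [-0.21, -0.09, -0.02] | pos [510.9 163.9 240.5] yaw 77.8 t 17.8
```

View pics/w5.png

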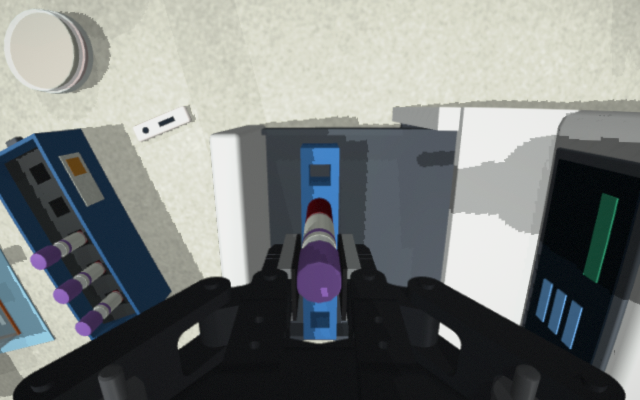

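The held tube's cap is at (320,280), its foot is near (318,207), and the pocket is at (320,173). I'll check this against the projection.

```bash
python3 -c "
from h import *
g=snap('wrist')
print(proj(g,[(510.9,163.9,172),(510.9,163.9,272),(510.1,164.9,67),(551.1,156.1,67),(592.2,147.2,67)]))
im=g['img'];H,S,V=cv2.split(cv2.cvtColor(im,cv2.COLOR_RGB2HSV))
m=((H<8)|(H>172))&(S>120)&(V>40);ys,xs=np.nonzero(m[180:260,290:350]);print(xs.min()+290,xs.max()+290,ys.min()+180)
print(plane(g,[((xs.min()+xs.max())/2+290,ys.min()+180)],175))
print([ (y,im[y,320].tolist()) for y in range(155,200,4)])"
```

```text
[[318.38960922 207.12597247]
 [317.06028982 283.89742871]
 [319.7454581  174.62087786]
 [319.82151506 214.51717661]
 [319.81890636 251.84928907]]
307 330 199
[[504.4168925  165.40349865 175.        ]]
[(155, [68, 132, 199]), (159, [68, 131, 198]), (163, [64, 116, 169]), (167, [55, 61, 66]), (171, [57, 62, 67]), (175, [55, 60, 68]), (179, [25, 50, 78]), (183, [28, 58, 89]), (187, [64, 128, 195]), (191, [65, 130, 196]), (195, [65, 129, 196]), (199, [46, 12, 23])]
```

Request:
drive_tool(
  deltas=[
    [[0.08,0.1,2],[-0.2,-0.1,0]],
    [[0,0,3],[0,0,0]],
    [[0,0,3],[0,0,0]],
    [[0,0,2],[0,0,0]],
    [[0,0,2],[0,0,0]],
    [[0,0,1.5],[0,0,0]],
    [[0,0,1],[0,0,0]],
    [[0,0,0],[0,0,0]],
    [[0,0,0],[0,0,0]],
  ],
)

```text
clock: 18.8
position: [511.7, 165.9, 97.2]
ee_rot: [0.106, 0.994, 0.001, 0.002]
contact_force: [0.3, -0.6, 0.4]
gripper_width: 17.1
grasp_force: 58.7
```

Request:
drive_tool(
  deltas=[
    [[0.1,-0.05,0.3],[0,0,0]],
    [[0,0,0.2],[0,0,0]],
    [[0,0,0],[0,0,0]],
    [[0,0,0],[0,0,0]],
  ],
)

```text
clock: 19.2
position: [510.2, 165.9, 91.8]
ee_rot: [0.106, 0.994, 0.001, 0.001]
contact_force: [-0.0, -0.2, -1.0]
gripper_width: 16.9
grasp_force: 58.7
```

Request:
drive_tool(
  deltas=[
    [[0,0,0],[0,0,0]],
    [[0,0,0],[0,0,0]],
    [[0,0,0],[0,0,0]],
    [[0,0,-2],[0,0,0]],
    [[0,0,-3],[0,0,0]],
    [[0,0,-4],[0,0,0]],
    [[0,0,-3],[0,0,0]],
    [[0,0,0],[0,0,0]],
    [[0,0,0],[0,0,0]],
  ],
  claw=4,
)

```text
clock: 20.1
position: [509.8, 165.8, 212.0]
ee_rot: [0.106, 0.994, 0.001, 0.001]
contact_force: [-0.1, 0.0, -0.8]
gripper_width: 39.7
grasp_force: 0.0
```

```bash
cat > tubes.py <<'E'
from h import *
import sys
def lilac(mn=80):
    g=snap('wrist');H,S,V=cv2.split(cv2.cvtColor(g['img'],cv2.COLOR_RGB2HSV))
    n,l,st,c=cv2.connectedComponentsWithStats(((H>118)&(H<155)&(S>60)&(V>50)).astype(np.uint8))
    for i in range(1,n):
        if st[i][4]>mn: print(st[i],"z106",plane(g,[c[i]],100)[0].round(1),"z122",plane(g,[c[i]],116)[0].round(1))
E
python3 -c "
from tubes import *
lilac();step((528.1,-128.1,200),99.25,n=9)"
```

```text
[307 181  25  29 570] z106 [513.7 166.  100. ] z122 [509.4 166.9 116. ]
[  3 258  35  28 627] z106 [ 526.3 -123.9  100. ] z122 [ 521.2 -104.8  116. ]
[ 29 294  32  28 580] z106 [ 567.2 -117.   100. ] z122 [559.5 -98.4 116. ]
[ 53 328  30  26 394] z106 [ 605.7 -110.3  100. ] z122 [595.5 -92.1 116. ]
9 x [-0.36, -3.27, 0.12] [0.01, 0.01, -2.39] | pos [509.3 165.4 210.9] yaw 77.8 t 20.1
```

Tube 1 stands in its pocket. Tube 2.

Request:
drive_tool(
  deltas=[
    [[-0.36,-3.27,0.12],[0,0,-2.39]],
    [[-0.36,-3.27,0.12],[0,0,-2.39]],
    [[-0.36,-3.27,0.12],[0,0,-2.39]],
    [[-0.36,-3.27,0.12],[0,0,-2.39]],
    [[-0.36,-3.27,0.12],[0,0,-2.39]],
    [[-0.36,-3.27,0.12],[0,0,-2.39]],
    [[-0.36,-3.27,0.12],[0,0,-2.39]],
    [[-0.36,-3.27,0.12],[0,0,-2.39]],
    [[-0.36,-3.27,0.12],[0,0,-2.39]],
    [[0,0,0],[0,0,0]],
    [[0,0,0],[0,0,0]],
    [[0,0,0],[0,0,0]],
  ],
)

```text
clock: 21.35
position: [528.0, -127.6, 199.5]
ee_rot: [-0.081, 0.997, 0.001, 0.0]
contact_force: [0.6, 0.9, -1.3]
gripper_width: 40.1
grasp_force: 0.0
```

```bash
python3 -c "
from tubes import *
lilac();step((528.1,-128.1,75),99.25,n=1)"
```

```text
[305 180  26  30 606] z106 [ 527.6 -128.   100. ] z122 [ 523.3 -128.7  116. ]
[306 229  24  30 605] z106 [ 568.3 -121.5  100. ] z122 [ 561.3 -122.5  116. ]
[307 273  23  31 600] z106 [ 608.9 -114.8  100. ] z122 [ 599.2 -116.3  116. ]
1 x [0.03, -0.08, 12.48] [0.06, 0.06, 0.11] | pos [ 528.2 -127.4  199.8] yaw 99.4 t 21.4
```

Request:
drive_tool(
  deltas=[
    [[0,-0.05,2],[0,0,0]],
    [[0,0,3],[0,0,0]],
    [[0,0,3],[0,0,0]],
    [[0,0,2],[0,0,0]],
    [[0,0,1.5],[0,0,0]],
    [[0,0,1],[0,0,0]],
    [[0,0,0],[0,0,0]],
    [[0,0,0],[0,0,0]],
    [[0,0,0],[0,0,0]],
  ],
)

```text
clock: 22.3
position: [529.7, -128.2, 76.5]
ee_rot: [-0.081, 0.997, 0.0, 0.002]
contact_force: [-0.5, 0.1, 0.0]
gripper_width: 40.1
grasp_force: 0.0
```

Request:
drive_tool(
  deltas=[
    [[0,0,0],[0,0,0]],
    [[0,0,0],[0,0,0]],
    [[0,0,0],[0,0,0]],
    [[0,0,0],[0,0,0]],
    [[0,0,0],[0,0,0]],
    [[0,0,-2],[0,0,0]],
    [[0,0,-4],[0,0,0]],
    [[0,0,-4],[0,0,0]],
    [[0,0,-4],[0,0,0]],
    [[0,0,-2.5],[0,0,0]],
    [[0,0,0],[0,0,0]],
    [[0,0,0],[0,0,0]],
  ],
  claw=0,
)

```text
clock: 23.5
position: [528.2, -128.5, 240.1]
ee_rot: [-0.081, 0.997, 0.001, 0.001]
contact_force: [-0.5, -0.1, -1.2]
gripper_width: 17.2
grasp_force: 58.5
```

```bash
python3 -c "
from tubes import *
step((551.1,156.1,240),77.8,n=9)"
```

```text
9 x [-0.24, 3.18, 0.0] [0.01, 0.01, 2.39] | pos [ 528.2 -128.5  240.1] yaw 99.3 t 23.5
```

Request:
drive_tool(
  deltas=[
    [[-0.24,3.18,0],[0,0,2.39]],
    [[-0.24,3.18,0],[0,0,2.39]],
    [[-0.24,3.18,0],[0,0,2.39]],
    [[-0.24,3.18,0],[0,0,2.39]],
    [[-0.24,3.18,0],[0,0,2.39]],
    [[-0.24,3.18,0],[0,0,2.39]],
    [[-0.24,3.18,0],[0,0,2.39]],
    [[-0.24,3.18,0],[0,0,2.39]],
    [[-0.24,3.18,0],[0,0,2.39]],
    [[0,0,0],[0,0,0]],
    [[0,0,0],[0,0,0]],
    [[0,0,0],[0,0,0]],
  ],
)

```text
clock: 24.7
position: [550.6, 154.9, 239.6]
ee_rot: [0.106, 0.994, -0.0, -0.0]
contact_force: [-0.5, -0.5, -0.4]
gripper_width: 17.4
grasp_force: 58.7
```

```bash
python3 -c "
from tubes import *
lilac();step((551.1,156.1,92),77.8,n=1)"
```

```text
[310 126  24  24 452] z106 [511.3 166.4 100. ] z122 [509.8 166.6 116. ]
[ 297  238   45   61 2275] z106 [633.2 137.4 100. ] z122 [624.8 139.3 116. ]
[ 42 244  31  25 525] z106 [ 568.1 -117.7  100. ] z122 [ 563.4 -101.4  116. ]
[ 65 278  29  26 494] z106 [ 609. -111.  100.] z122 [602.  -95.1 116. ]
1 x [0.0, 0.13, 14.8] [0.02, 0.03, -0.05] | pos [550.8 154.8 240. ] yaw 77.8 t 24.8
```

Request:
drive_tool(
  deltas=[
    [[0,0.1,2],[0,0,0]],
    [[0,0,3],[0,0,0]],
    [[0,0,3],[0,0,0]],
    [[0,0,2],[0,0,0]],
    [[0,0,2],[0,0,0]],
    [[0,0,1.5],[0,0,0]],
    [[0,0,1],[0,0,0]],
    [[0,0,0.2],[0,0,0]],
    [[0,0,0],[0,0,0]],
    [[0,0,0],[0,0,0]],
  ],
)

```text
clock: 25.75
position: [552.5, 157.1, 94.8]
ee_rot: [0.106, 0.994, 0.001, 0.002]
contact_force: [-0.1, 0.3, 0.6]
gripper_width: 17.0
grasp_force: 58.7
```

Request:
drive_tool(
  deltas=[
    [[0,0,0.2],[0,0,0]],
    [[0,0,0],[0,0,0]],
    [[0,0,0],[0,0,0]],
  ],
)

```text
clock: 26.05
position: [552.3, 157.2, 92.4]
ee_rot: [0.106, 0.994, 0.001, 0.002]
contact_force: [-0.1, 0.1, 1.3]
gripper_width: 17.4
grasp_force: 58.8
```

Request:
drive_tool(
  deltas=[
    [[0,0,0],[0,0,0]],
    [[0,0,0],[0,0,0]],
    [[0,0,0],[0,0,0]],
    [[0,0,-2],[0,0,0]],
    [[0,0,-3],[0,0,0]],
    [[0,0,-4],[0,0,0]],
    [[0,0,-3],[0,0,0]],
    [[0,0,0],[0,0,0]],
    [[0,0,0],[0,0,0]],
  ],
  claw=4,
)

```text
clock: 26.95
position: [551.4, 156.9, 212.2]
ee_rot: [0.106, 0.994, 0.001, 0.001]
contact_force: [-0.6, 0.1, -0.6]
gripper_width: 40.2
grasp_force: 0.0
```

```bash
python3 -c "
from tubes import *
lilac();step((569.1,-121.4,200),99.25,n=9)"
```

```text
[306 127  26  27 560] z106 [511.4 166.3 100. ] z122 [509.8 166.6 116. ]
[307 180  25  29 570] z106 [554.5 157.5 100. ] z122 [550.2 158.4 116. ]
[ 16 255  35  28 627] z106 [ 567.9 -117.1  100. ] z122 [562.7 -99.  116. ]
[ 42 291  32  28 579] z106 [ 608.7 -110.5  100. ] z122 [601.  -92.9 116. ]
9 x [-0.35, -3.09, 0.12] [0.01, 0.0, -2.39] | pos [550.9 156.6 211. ] yaw 77.8 t 27.0
```

Tube 2 is in place. Tube 3.

Request:
drive_tool(
  deltas=[
    [[-0.35,-3.09,0.12],[0,0,-2.39]],
    [[-0.35,-3.09,0.12],[0,0,-2.39]],
    [[-0.35,-3.09,0.12],[0,0,-2.39]],
    [[-0.35,-3.09,0.12],[0,0,-2.39]],
    [[-0.35,-3.09,0.12],[0,0,-2.39]],
    [[-0.35,-3.09,0.12],[0,0,-2.39]],
    [[-0.35,-3.09,0.12],[0,0,-2.39]],
    [[-0.35,-3.09,0.12],[0,0,-2.39]],
    [[-0.35,-3.09,0.12],[0,0,-2.39]],
    [[0,0,0],[0,0,0]],
    [[0,0,0],[0,0,0]],
    [[0,0,0],[0,0,0]],
  ],
)

```text
clock: 28.2
position: [569.6, -120.3, 199.7]
ee_rot: [-0.081, 0.997, 0.001, 0.0]
contact_force: [0.5, 0.0, -0.3]
gripper_width: 39.9
grasp_force: 0.0
```

```bash
python3 -c "
from tubes import *
lilac();step((569.1,-121.4,75),99.25,n=1)"
```

```text
[305 180  25  29 599] z106 [ 569.  -121.4  100. ] z122 [ 564.7 -122.   116. ]
[633 218   7  18  91] z106 [553.4 155.1 100. ] z122 [550.1 136.2 116. ]
[305 228  25  31 604] z106 [ 609.7 -114.6  100. ] z122 [ 602.7 -115.7  116. ]
1 x [0.1, -0.14, 12.51] [0.06, 0.06, 0.11] | pos [ 569.8 -120.   200.1] yaw 99.4 t 28.2
```

Request:
drive_tool(
  deltas=[
    [[0.05,-0.1,2],[0,0,0]],
    [[0,0,3],[0,0,0]],
    [[0,0,3],[0,0,0]],
    [[0,0,2],[0,0,0]],
    [[0,0,1.5],[0,0,0]],
    [[0,0,1],[0,0,0]],
    [[0,0,0],[0,0,0]],
    [[0,0,0],[0,0,0]],
    [[0,0,0],[0,0,0]],
  ],
)

```text
clock: 29.15
position: [570.9, -121.5, 76.9]
ee_rot: [-0.081, 0.997, 0.0, 0.002]
contact_force: [0.3, 0.8, 0.2]
gripper_width: 40.0
grasp_force: 0.0
```

Request:
drive_tool(
  deltas=[
    [[0,0,0],[0,0,0]],
    [[0,0,0],[0,0,0]],
    [[0,0,0],[0,0,0]],
    [[0,0,0],[0,0,0]],
    [[0,0,0],[0,0,0]],
    [[0,0,-2],[0,0,0]],
    [[0,0,-4],[0,0,0]],
    [[0,0,-4],[0,0,0]],
    [[0,0,-4],[0,0,0]],
    [[0,0,-2.5],[0,0,0]],
    [[0,0,0],[0,0,0]],
    [[0,0,0],[0,0,0]],
  ],
  claw=0,
)

```text
clock: 30.35
position: [569.3, -121.8, 240.4]
ee_rot: [-0.081, 0.997, 0.001, 0.001]
contact_force: [-0.5, -0.1, 0.1]
gripper_width: 17.6
grasp_force: 58.6
```

```bash
python3 -c "
from tubes import *
step((592.2,147.2,240),77.8,n=9)"
```

```text
9 x [-0.24, 3.01, 0.01] [0.01, 0.01, 2.39] | pos [ 569.3 -121.8  240.4] yaw 99.3 t 30.4
```

Request:
drive_tool(
  deltas=[
    [[-0.24,3.01,0],[0,0,2.39]],
    [[-0.24,3.01,0],[0,0,2.39]],
    [[-0.24,3.01,0],[0,0,2.39]],
    [[-0.24,3.01,0],[0,0,2.39]],
    [[-0.24,3.01,0],[0,0,2.39]],
    [[-0.24,3.01,0],[0,0,2.39]],
    [[-0.24,3.01,0],[0,0,2.39]],
    [[-0.24,3.01,0],[0,0,2.39]],
    [[-0.24,3.01,0],[0,0,2.39]],
    [[0,0,0],[0,0,0]],
    [[0,0,0],[0,0,0]],
    [[0,0,0],[0,0,0]],
  ],
)

```text
clock: 31.55
position: [591.7, 146.5, 239.8]
ee_rot: [0.106, 0.994, -0.0, -0.0]
contact_force: [0.1, -0.4, -0.0]
gripper_width: 17.2
grasp_force: 58.7
```

```bash
python3 -c "
from tubes import *
lilac();step((592.2,147.2,92),77.8,n=1)"
```

```text
[309  71  25  27 500] z106 [508.9 166.8 100. ] z122 [509.9 166.5 116. ]
[310 125  24  25 458] z106 [551.9 158.  100. ] z122 [550.5 158.2 116. ]
[ 297  238   45   60 2236] z106 [674.2 129.  100. ] z122 [665.9 130.9 116. ]
[ 55 242  31  25 528] z106 [ 609.5 -111.2  100. ] z122 [604.8 -95.8 116. ]
1 x [-0.01, 0.09, 14.83] [0.03, 0.03, -0.05] | pos [591.9 146.3 240.3] yaw 77.8 t 31.6
```

Request:
drive_tool(
  deltas=[
    [[0,0.05,2],[0,0,0]],
    [[0,0,3],[0,0,0]],
    [[0,0,3],[0,0,0]],
    [[0,0,2],[0,0,0]],
    [[0,0,2],[0,0,0]],
    [[0,0,1.5],[0,0,0]],
    [[0,0,1],[0,0,0]],
    [[0,0,0.4],[0,0,0]],
    [[0,0,0],[0,0,0]],
    [[0,0,0],[0,0,0]],
    [[0,0,0],[0,0,0]],
  ],
)

```text
clock: 32.7
position: [593.2, 147.8, 92.8]
ee_rot: [0.106, 0.994, 0.001, 0.002]
contact_force: [-0.3, 0.3, 1.9]
gripper_width: 16.8
grasp_force: 58.8
```

Request:
drive_tool(
  deltas=[
    [[0,0,0],[0,0,0]],
    [[0,0,0],[0,0,0]],
    [[0,0,0],[0,0,0]],
    [[0,0,-2],[0,0,0]],
    [[0,0,-3],[0,0,0]],
    [[0,0,-4],[0,0,0]],
    [[0,0,-3],[0,0,0]],
    [[0,0,0],[0,0,0]],
    [[0,0,0],[0,0,0]],
  ],
  claw=4,
)

```text
clock: 33.6
position: [592.5, 148.1, 212.6]
ee_rot: [0.106, 0.994, 0.001, 0.001]
contact_force: [-0.7, -0.3, -0.6]
gripper_width: 39.8
grasp_force: 0.0
```

```bash
python3 -c "
from tubes import *
lilac();step((610.1,-114.4,200),99.25,n=9)"
```

```text
[306  66  27  29 618] z106 [508.7 167.2 100. ] z122 [509.9 166.9 116. ]
[307 126  26  28 565] z106 [552.2 158.2 100. ] z122 [550.6 158.5 116. ]
[307 180  24  29 571] z106 [595.4 147.8 100. ] z122 [591.1 148.8 116. ]
[ 31 252  34  28 632] z106 [ 609.4 -110.6  100. ] z122 [604.2 -93.5 116. ]
9 x [-0.34, -2.92, 0.12] [0.01, 0.0, -2.39] | pos [591.9 147.7 211.3] yaw 77.8 t 33.6
```

Tube 3 is in place. Tube 4.

Request:
drive_tool(
  deltas=[
    [[-0.34,-2.92,0.12],[0,0,-2.39]],
    [[-0.34,-2.92,0.12],[0,0,-2.39]],
    [[-0.34,-2.92,0.12],[0,0,-2.39]],
    [[-0.34,-2.92,0.12],[0,0,-2.39]],
    [[-0.34,-2.92,0.12],[0,0,-2.39]],
    [[-0.34,-2.92,0.12],[0,0,-2.39]],
    [[-0.34,-2.92,0.12],[0,0,-2.39]],
    [[-0.34,-2.92,0.12],[0,0,-2.39]],
    [[-0.34,-2.92,0.12],[0,0,-2.39]],
    [[0,0,0],[0,0,0]],
    [[0,0,0],[0,0,0]],
    [[0,0,0],[0,0,0]],
  ],
)

```text
clock: 34.85
position: [610.4, -113.9, 200.0]
ee_rot: [-0.081, 0.997, 0.001, 0.0]
contact_force: [-0.5, -0.0, 0.8]
gripper_width: 40.1
grasp_force: 0.0
```

```bash
python3 -c "
from tubes import *
lilac();step((610.1,-114.4,75),99.25,n=1)"
```

```text
[305 181  26  29 601] z106 [ 610.5 -114.4  100. ] z122 [ 606.1 -115.1  116. ]
[618 213  22  28 462] z106 [593.9 154.2 100. ] z122 [590.6 135.9 116. ]
1 x [0.07, -0.08, 12.54] [0.06, 0.07, 0.11] | pos [ 610.6 -113.6  200.4] yaw 99.4 t 34.9
```

Request:
drive_tool(
  deltas=[
    [[0.05,-0.05,2],[0,0,0]],
    [[0,0,3],[0,0,0]],
    [[0,0,3],[0,0,0]],
    [[0,0,2],[0,0,0]],
    [[0,0,1.5],[0,0,0]],
    [[0,0,1],[0,0,0]],
    [[0,0,0],[0,0,0]],
    [[0,0,0],[0,0,0]],
    [[0,0,0],[0,0,0]],
  ],
)

```text
clock: 35.8
position: [611.6, -114.8, 77.3]
ee_rot: [-0.081, 0.997, 0.0, 0.002]
contact_force: [0.1, 1.0, 0.4]
gripper_width: 39.7
grasp_force: 0.0
```

Request:
drive_tool(
  deltas=[
    [[0,0,0],[0,0,0]],
    [[0,0,0],[0,0,0]],
    [[0,0,0],[0,0,0]],
    [[0,0,0],[0,0,0]],
    [[0,0,0],[0,0,0]],
    [[0,0,-2],[0,0,0]],
    [[0,0,-4],[0,0,0]],
    [[0,0,-4],[0,0,0]],
    [[0,0,-4],[0,0,0]],
    [[0,0,-2.5],[0,0,0]],
    [[0,0,0],[0,0,0]],
    [[0,0,0],[0,0,0]],
  ],
  claw=0,
)

```text
clock: 37.0
position: [610.0, -115.0, 240.6]
ee_rot: [-0.081, 0.997, 0.001, 0.001]
contact_force: [-0.2, 0.2, -1.2]
gripper_width: 17.3
grasp_force: 58.6
```

```bash
python3 -c "
from tubes import *
step((633.3,138.3,240),77.8,n=9)"
```

```text
9 x [-0.25, 2.83, 0.01] [0.01, 0.01, 2.39] | pos [ 610.  -115.   240.6] yaw 99.3 t 37.0
```

Request:
drive_tool(
  deltas=[
    [[-0.25,2.83,0],[0,0,2.39]],
    [[-0.25,2.83,0],[0,0,2.39]],
    [[-0.25,2.83,0],[0,0,2.39]],
    [[-0.25,2.83,0],[0,0,2.39]],
    [[-0.25,2.83,0],[0,0,2.39]],
    [[-0.25,2.83,0],[0,0,2.39]],
    [[-0.25,2.83,0],[0,0,2.39]],
    [[-0.25,2.83,0],[0,0,2.39]],
    [[-0.25,2.83,0],[0,0,2.39]],
    [[0,0,0],[0,0,0]],
    [[0,0,0],[0,0,0]],
    [[0,0,0],[0,0,0]],
  ],
)

```text
clock: 38.2
position: [633.3, 137.1, 240.0]
ee_rot: [0.106, 0.994, 0.0, -0.0]
contact_force: [-0.3, -0.4, -0.2]
gripper_width: 17.3
grasp_force: 58.7
```

```bash
python3 -c "
from tubes import *
lilac();step((633.3,138.3,92),77.8,n=1)"
```

```text
[310  11  25  31 613] z106 [506.7 167.9 100. ] z122 [510.2 167.  116. ]
[311  70  25  26 494] z106 [549.6 159.1 100. ] z122 [550.7 158.7 116. ]
[310 125  24  24 453] z106 [593.1 148.6 100. ] z122 [591.7 148.8 116. ]
[ 297  239   45   61 2226] z106 [717.2 119.4 100. ] z122 [708.8 121.2 116. ]
1 x [0.05, 0.12, 14.85] [0.03, 0.03, -0.04] | pos [633.5 137.  240.5] yaw 77.8 t 38.2
```

Request:
drive_tool(
  deltas=[
    [[0.05,0.1,2],[0,0,0]],
    [[0,0,3],[0,0,0]],
    [[0,0,3],[0,0,0]],
    [[0,0,2],[0,0,0]],
    [[0,0,2],[0,0,0]],
    [[0,0,1.5],[0,0,0]],
    [[0,0,1],[0,0,0]],
    [[0,0,0.4],[0,0,0]],
    [[0,0,0],[0,0,0]],
    [[0,0,0],[0,0,0]],
    [[0,0,0],[0,0,0]],
  ],
)

```text
clock: 39.35
position: [634.3, 138.9, 93.2]
ee_rot: [0.106, 0.994, 0.001, 0.002]
contact_force: [0.6, -1.6, 1.6]
gripper_width: 16.9
grasp_force: 58.8
```

Request:
drive_tool(
  deltas=[
    [[0,0,0],[0,0,0]],
    [[0,0,0],[0,0,0]],
    [[0,0,0],[0,0,0]],
    [[0,0,-2],[0,0,0]],
    [[0,0,-3],[0,0,0]],
    [[0,0,-4],[0,0,0]],
    [[0,0,-3],[0,0,0]],
    [[0,0,0],[0,0,0]],
    [[0,0,0],[0,0,0]],
  ],
  claw=4,
)

```text
clock: 40.25
position: [633.7, 139.3, 213.1]
ee_rot: [0.106, 0.994, 0.001, 0.002]
contact_force: [-0.6, 0.6, -0.9]
gripper_width: 40.0
grasp_force: 0.0
```

```bash
python3 -c "
from tubes import *
lilac()
a=np.radians(77.81);X=np.array([np.cos(a),np.sin(a),0])
H=np.array([592.2,147.2,0])
print('front',H-84*X)
step(H-125*X+[0,0,200],77.8)
snap('scene','s5.png')"
```

```text
[306   0  28  35 787] z106 [506.6 168.2 100. ] z122 [510.4 167.3 116. ]
[306  65  28  29 623] z106 [549.5 159.3 100. ] z122 [550.7 158.9 116. ]
[306 126  26  27 553] z106 [593.4 148.9 100. ] z122 [591.8 149.2 116. ]
[306 181  25  29 567] z106 [637.5 138.7 100. ] z122 [633.1 139.7 116. ]
[429 355  11  24  90] z106 [835.9 212.5 100. ] z122 [819.1 208.9 116. ]
[447 371  25  29 191] z106 [864.5 234.2 100. ] z122 [846.  229.2 116. ]
front [574.46304703  65.09396795   0.        ]
3 x [1.39, -4.19, 0.39] [0.03, 0.01, -0.0] | pos [633.1 139.1 211.7] yaw 77.8 t 40.3
```

View pics/s5.png

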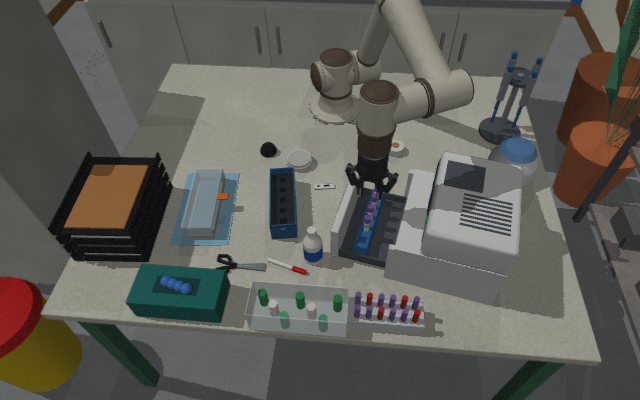

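All four tubes stand in the holder, the box is empty, and the lid is still on the mat at (205,205). Next is the drawer push with shut fingers.

```bash
cat >> h.py <<'E'
a=np.radians(77.81);HX=np.array([np.cos(a),np.sin(a),0]);HY=np.array([-HX[1],HX[0],0]);HO=np.array([592.2,147.2,0])
E
python3 -c "
from h import *
step(HO-130*HX+[0,0,205],167.8)"
```

```text
12 x [1.08, -0.65, 0.05] [0.0, 0.0, -7.5] | pos [632.9 138.9 211. ] yaw 77.8 t 40.4
```

Request:
drive_tool(
  deltas=[
    [[1.08,-0.65,0.05],[0,0,-7.5]],
    [[1.08,-0.65,0.05],[0,0,-7.5]],
    [[1.08,-0.65,0.05],[0,0,-7.5]],
    [[1.08,-0.65,0.05],[0,0,-7.5]],
    [[1.08,-0.65,0.05],[0,0,-7.5]],
    [[1.08,-0.65,0.05],[0,0,-7.5]],
    [[1.08,-0.65,0.05],[0,0,-7.5]],
    [[1.08,-0.65,0.05],[0,0,-7.5]],
    [[1.08,-0.65,0.05],[0,0,-7.5]],
    [[1.08,-0.65,0.05],[0,0,-7.5]],
    [[1.08,-0.65,0.05],[0,0,-7.5]],
    [[1.08,-0.65,0.05],[0,0,-7.5]],
  ],
  claw=0,
)

```text
clock: 41.55
position: [564.9, 20.3, 204.5]
ee_rot: [-0.63, 0.777, 0.0, -0.0]
contact_force: [0.6, -0.3, -0.2]
gripper_width: 0.2
grasp_force: 0.0
```

Request:
drive_tool(
  deltas=[
    [[0,0,0],[0,0,0]],
    [[0,0,0],[0,0,0]],
    [[0,0,0],[0,0,0]],
  ],
)

```text
clock: 41.85
position: [565.5, 21.4, 205.5]
ee_rot: [-0.627, 0.779, -0.0, 0.001]
contact_force: [0.5, 0.0, 0.3]
gripper_width: 0.1
grasp_force: 0.0
```

```bash
python3 -c "
from h import *
step(HO-130*HX+[0,0,100],167.8)"
```

```text
3 x [0.05, 0.02, 3.52] [-0.02, 0.02, -0.03] | pos [565.5  21.4 205.5] yaw 167.7 t 41.9
```

Request:
drive_tool(
  deltas=[
    [[0.05,0,3.5],[0,0,0]],
    [[0,0,3.5],[0,0,0]],
    [[0,0,2.5],[0,0,0]],
    [[0,0,1],[0,0,0]],
    [[0,0,0],[0,0,0]],
    [[0,0,0],[0,0,0]],
  ],
)

```text
clock: 42.45
position: [566.9, 21.0, 102.2]
ee_rot: [-0.628, 0.778, -0.001, 0.002]
contact_force: [0.3, 0.7, -0.2]
gripper_width: 0.0
grasp_force: 0.0
```

Request:
drive_tool(
  deltas=[
    [[-1,0,0],[0,0,0]],
    [[-1,0,0],[0,0,0]],
    [[-0.6,0,0],[0,0,0]],
    [[-0.5,0,0],[0,0,0]],
    [[-0.5,0,0],[0,0,0]],
    [[-0.6,0,0],[0,0,0]],
    [[-0.8,0,0],[0,0,0]],
    [[-1,0,0],[0,0,0]],
    [[-1,0,0],[0,0,0]],
    [[-1,0,0],[0,0,0]],
    [[-1,0,0],[0,0,0]],
    [[-1,0,0],[0,0,0]],
  ],
)

```text
clock: 43.65
position: [587.2, 119.3, 101.3]
ee_rot: [-0.628, 0.778, -0.0, 0.001]
contact_force: [-0.2, -1.0, 1.9]
gripper_width: 0.1
grasp_force: 0.9
```

Request:
drive_tool(
  deltas=[
    [[-0.9,0,0],[0,0,0]],
    [[-0.9,0,0],[0,0,0]],
    [[-0.9,0,0],[0,0,0]],
    [[-0.9,0,0],[0,0,0]],
    [[-0.8,0,0],[0,0,0]],
    [[-0.6,0,0],[0,0,0]],
    [[-0.4,0,0],[0,0,0]],
    [[-0.3,0,0],[0,0,0]],
    [[-0.3,0,0],[0,0,0]],
  ],
)

```text
clock: 44.55
position: [599.7, 177.0, 101.3]
ee_rot: [-0.628, 0.778, -0.0, 0.001]
contact_force: [-1.3, -1.0, 0.6]
gripper_width: -0.2
grasp_force: 0.6
```

Request:
drive_tool(
  deltas=[
    [[-0.3,0,0],[0,0,0]],
    [[-0.3,0,0],[0,0,0]],
    [[-0.3,0,0],[0,0,0]],
    [[-0.3,0,0],[0,0,0]],
  ],
)

```text
clock: 44.95
position: [601.5, 186.1, 101.3]
ee_rot: [-0.628, 0.779, -0.001, -0.001]
contact_force: [-1.1, -6.2, 3.5]
gripper_width: -0.2
grasp_force: 3.4
```

Request:
drive_tool(
  deltas=[
    [[-0.3,0,0],[0,0,0]],
    [[-0.2,0,0],[0,0,0]],
    [[-0.2,0,0],[0,0,0]],
  ],
)

```text
clock: 45.25
position: [603.2, 193.9, 101.3]
ee_rot: [-0.628, 0.778, -0.001, -0.001]
contact_force: [-0.9, -12.1, 3.2]
gripper_width: -0.0
grasp_force: 5.4
```

Request:
drive_tool(
  deltas=[
    [[-0.2,0,0],[0,0,0]],
    [[0,0,0],[0,0,0]],
    [[0,0,0],[0,0,0]],
  ],
)

```text
clock: 45.55
position: [603.1, 193.9, 101.3]
ee_rot: [-0.628, 0.779, -0.001, -0.002]
contact_force: [-1.5, -12.7, 3.6]
gripper_width: 0.1
grasp_force: 6.2
```

Position holds at 193.9 while force builds, so the drawer is home. I'll back off and look from above.

Request:
drive_tool(
  deltas=[
    [[0.5,0,0],[0,0,0]],
    [[1.5,0,0],[0,0,0]],
    [[3,0,0],[0,0,0]],
    [[3,0,0],[0,0,0]],
    [[2,0,-3],[0,0,0]],
    [[2,0,-4],[0,0,0]],
    [[2,0,-4],[0,0,0]],
    [[2,0,-4],[0,0,0]],
    [[0,0,-3],[0,0,0]],
    [[0,0,-2],[0,0,0]],
    [[0,0,0],[0,0,0]],
    [[0,0,0],[0,0,0]],
  ],
)

```text
clock: 46.75
position: [569.6, 41.1, 300.8]
ee_rot: [-0.628, 0.778, 0.0, 0.002]
contact_force: [-0.7, 0.2, -0.7]
gripper_width: -0.2
grasp_force: 0.0
```

```bash
python3 -c "
from h import *
g=snap('wrist');b=snap('side');c=snap('scene')
cv2.imwrite('pics/t6.png',np.vstack([g['img'],np.hstack([cv2.resize(b['img'][100:300,100:420],(320,200)),cv2.resize(c['img'][120:320,200:520],(320,200))])])[:,:,::-1])
step((536,-319,220),185.5)"
```

```text
8 x [4.54, 0.07, 0.99] [0.0, 0.01, -2.21] | pos [569.3  41.  299.4] yaw 167.8 t 46.9
```

View pics/t6.png

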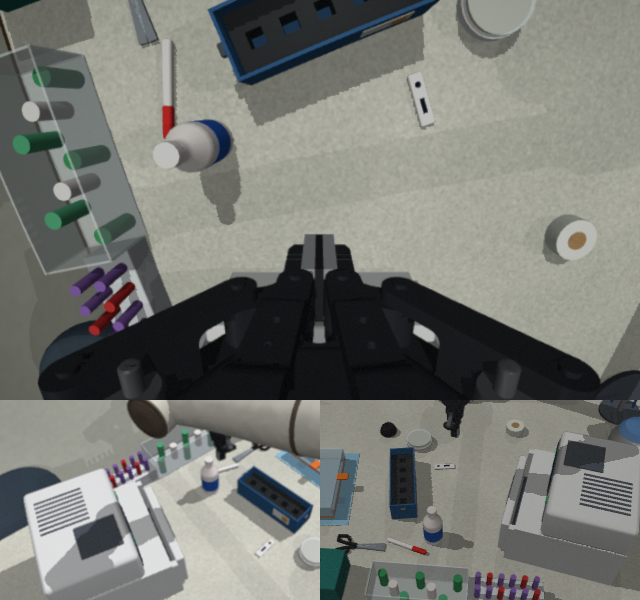

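The drawer front is flush with the analyser, and the box is empty. Next, the lid: I'll look down on its tab first.

```bash
python3 -c "
from h import *
step((540,-240,270),185.5)"
```

```text
6 x [4.73, 0.09, 0.49] [0.01, 0.01, -2.95] | pos [569.3  41.  299.4] yaw 167.8 t 46.9
```

Request:
drive_tool(
  deltas=[
    [[4.73,0.09,0.49],[0,0,-2.95]],
    [[4.73,0.09,0.49],[0,0,-2.95]],
    [[4.73,0.09,0.49],[0,0,-2.95]],
    [[4.73,0.09,0.49],[0,0,-2.95]],
    [[4.73,0.09,0.49],[0,0,-2.95]],
    [[4.73,0.09,0.49],[0,0,-2.95]],
    [[0,0,0],[0,0,0]],
    [[0,0,0],[0,0,0]],
    [[0,0,0],[0,0,0]],
  ],
  claw=5,
)

```text
clock: 47.8
position: [540.8, -239.7, 270.7]
ee_rot: [0.74, -0.672, -0.0, -0.001]
contact_force: [0.6, 1.1, -0.7]
gripper_width: 50.1
grasp_force: 0.0
```

```bash
cat > tab.py <<'E'
from h import *
import sys
def tab(z):
    g=snap('wrist');H,S,V=cv2.split(cv2.cvtColor(g['img'],cv2.COLOR_RGB2HSV));m=((H>5)&(H<18)&(S>150)&(V>90)).astype(np.uint8)
    n,l,st,c=cv2.connectedComponentsWithStats(m);o=sorted(range(1,n),key=lambda i:-st[i][4])[:4]
    for i in o: print(st[i])
    i=o[0];ct=cv2.findContours((l==i).astype(np.uint8),0,1)[0][0].reshape(-1,2)
    r=cv2.minAreaRect(plane(g,ct,z)[:,:2].astype(np.float32));print(r);return g,np.array(r[0])
E
python3 -c "
from tab import *
g,c=tab(58)
cv2.imwrite('pics/w7.png',g['img'][:,:,::-1])
step((536,-319,220),185.5)"
```

```text
[320  77  23  33 717]
((536.5449829101562, -321.1435241699219), (22.972806930541992, 32.868568420410156), 6.425053119659424)
2 x [3.95, 0.64, 2.55] [-0.06, 0.03, 0.04] | pos [ 541.  -239.3  271.1] yaw -174.4 t 47.9
```

View pics/w7.png

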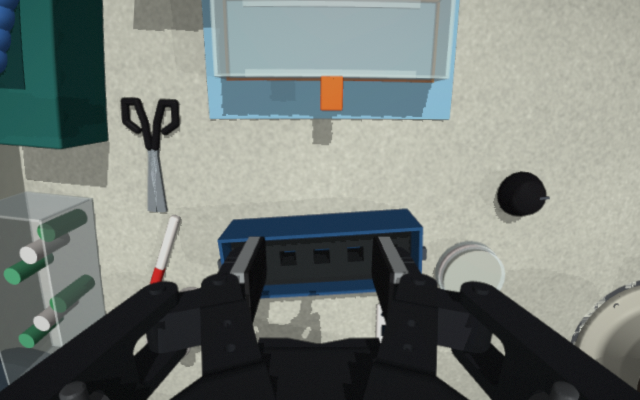

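The lid is where I left it, with the tab centre at (536.5,-321.1). I'll regrip it.

```bash
python3 -c "
from h import *
step((536.1,-318.6,90),185.8)"
```

```text
5 x [1.57, 0.26, 3.62] [-0.02, 0.01, -0.04] | pos [ 541.  -239.3  271.1] yaw -174.4 t 47.9
```

Request:
drive_tool(
  deltas=[
    [[1.57,0.26,3.62],[0,0,0]],
    [[1.57,0.26,3.62],[0,0,0]],
    [[1.57,0.26,3.62],[0,0,0]],
    [[1.57,0.26,3.62],[0,0,0]],
    [[1.57,0.26,3.62],[0,0,0]],
    [[0,0,0],[0,0,0]],
    [[0,0,0],[0,0,0]],
    [[0,0,0],[0,0,0]],
  ],
)

```text
clock: 48.65
position: [537.7, -318.9, 92.7]
ee_rot: [0.741, -0.672, 0.002, -0.002]
contact_force: [0.6, -0.3, 0.6]
gripper_width: 50.1
grasp_force: 0.0
```

```bash
python3 -c "
from tab import *
tab(58);step((536.1,-318.6,38.5),185.6)"
```

```text
[ 303  194   41   55 2153]
((536.4429321289062, -321.2082214355469), (23.17428207397461, 33.477943420410156), 5.027714729309082)
2 x [-0.03, 0.09, 2.72] [-0.19, -0.03, 0.01] | pos [ 537.7 -319.    92.9] yaw -174.4 t 48.7
```

Request:
drive_tool(
  deltas=[
    [[0,0.1,2],[-0.2,0,0]],
    [[0,0,2],[0,0,0]],
    [[0,0,1.4],[0,0,0]],
    [[0,0,0],[0,0,0]],
    [[0,0,0],[0,0,0]],
    [[0,0,0],[0,0,0]],
  ],
)

```text
clock: 49.3
position: [535.9, -319.8, 37.7]
ee_rot: [0.74, -0.672, 0.001, -0.0]
contact_force: [0.2, 0.1, -0.5]
gripper_width: 50.3
grasp_force: 0.0
```

Request:
drive_tool(
  deltas=[
    [[0,0,0],[0,0,0]],
    [[0,0,0],[0,0,0]],
    [[0,0,0],[0,0,0]],
    [[0,0,0],[0,0,0]],
    [[0,0,0],[0,0,0]],
    [[0,0,0],[0,0,0]],
    [[0,0,0],[0,0,0]],
  ],
  claw=0,
)

```text
clock: 50.0
position: [535.4, -319.8, 37.3]
ee_rot: [0.74, -0.672, -0.0, -0.0]
contact_force: [-0.1, 0.9, 6.7]
gripper_width: 22.8
grasp_force: 59.3
```

Request:
drive_tool(
  deltas=[
    [[0,0,-0.5],[0,0,0]],
    [[0,0,-1],[0,0,0]],
    [[0,0,-2],[0,0,0]],
    [[0,0,-3],[0,0,0]],
    [[0,0,-3],[0,0,0]],
    [[0,0,-3],[0,0,0]],
    [[0,0,-2],[0,0,0]],
    [[0,0,-1],[0,0,0]],
    [[0,0,0],[0,0,0]],
    [[0,0,0],[0,0,0]],
  ],
)

```text
clock: 51.0
position: [534.2, -319.2, 189.9]
ee_rot: [0.74, -0.673, -0.002, 0.0]
contact_force: [0.3, 0.5, -1.9]
gripper_width: 22.6
grasp_force: 58.9
```

```bash
python3 -c "
from tab import *
step((518.9,-64.7,190),189.28,n=12)"
```

```text
12 x [-2.12, -0.14, 0.0] [0.01, 0.01, -0.32] | pos [ 534.2 -319.2  189.9] yaw -174.5 t 51.0
```

Request:
drive_tool(
  deltas=[
    [[-2.12,-0.14,0],[0,0,-0.32]],
    [[-2.12,-0.14,0],[0,0,-0.32]],
    [[-2.12,-0.14,0],[0,0,-0.32]],
    [[-2.12,-0.14,0],[0,0,-0.32]],
    [[-2.12,-0.14,0],[0,0,-0.32]],
    [[-2.12,-0.14,0],[0,0,-0.32]],
    [[-2.12,-0.14,0],[0,0,-0.32]],
    [[-2.12,-0.14,0],[0,0,-0.32]],
    [[-2.12,-0.14,0],[0,0,-0.32]],
    [[-2.12,-0.14,0],[0,0,-0.32]],
    [[-2.12,-0.14,0],[0,0,-0.32]],
    [[-2.12,-0.14,0],[0,0,-0.32]],
  ],
)

```text
clock: 52.2
position: [518.4, -64.4, 189.7]
ee_rot: [0.762, -0.647, -0.002, 0.001]
contact_force: [0.5, -0.1, -1.9]
gripper_width: 22.6
grasp_force: 58.9
```

Request:
drive_tool(
  deltas=[
    [[0,0,0],[0,0,0]],
    [[0,0,0],[0,0,0]],
    [[0,0,0],[0,0,0]],
  ],
)

```text
clock: 52.5
position: [519.2, -65.8, 190.7]
ee_rot: [0.762, -0.647, -0.001, 0.001]
contact_force: [0.0, -0.4, -1.1]
gripper_width: 22.5
grasp_force: 58.9
```

```bash
python3 -c "
from tab import *
step((518.9,-64.7,105),189.28,n=1)
g,c=tab(209)"
```

```text
1 x [-0.1, -0.01, 8.57] [0.16, 0.06, 0.03] | pos [519.2 -65.8 190.7] yaw -170.7 t 52.5
[ 290  231   59   73 3969]
((519.8868408203125, -65.91567993164062), (24.0701961517334, 34.21484375), 9.181183815002441)
```

Request:
drive_tool(
  deltas=[
    [[0,0.12,1],[0,0,0]],
    [[0,0,2],[0,0,0]],
    [[0,0,2],[0,0,0]],
    [[0,0,1.5],[0,0,0]],
    [[0,0,1],[0,0,0]],
    [[0,0,0.5],[0,0,0]],
    [[0,0,0],[0,0,0]],
    [[0,0,0],[0,0,0]],
    [[0,0,0],[0,0,0]],
  ],
)

```text
clock: 53.45
position: [518.8, -65.3, 112.3]
ee_rot: [0.762, -0.647, -0.0, -0.001]
contact_force: [0.6, 0.4, -1.3]
gripper_width: 22.8
grasp_force: 58.9
```

```bash
python3 -c "
from tab import *
step((518.0,-66,105),189.28,n=1)
g,c=tab(130)
b=snap('side');d=snap('scene')
cv2.imwrite('pics/t8.png',np.vstack([cv2.resize(b['img'][140:250,310:450],(630,300)) if 0 else cv2.resize(b['img'][140:240,310:450],(420,300)),cv2.resize(d['img'][140:260,240:408],(420,300))])[:,:,::-1])"
```

```text
1 x [0.05, 0.09, 0.73] [-0.04, 0.05, 0.07] | pos [518.8 -65.3 112.3] yaw -170.7 t 53.5
[ 290  231   59   73 3977]
((519.3922729492188, -65.18692016601562), (24.258256912231445, 34.380455017089844), 9.357134819030762)
```

View pics/t8.png

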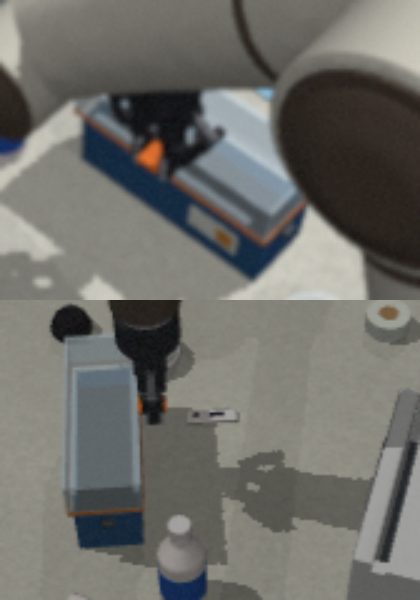

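The lid hovers aligned over the box. I'll lower it slowly.

Request:
drive_tool(
  deltas=[
    [[0.05,0.08,0.3],[0,0,0]],
    [[0,0,0.3],[0,0,0]],
    [[0,0,0.2],[0,0,0]],
    [[0,0,0],[0,0,0]],
    [[0,0,0],[0,0,0]],
  ],
)

```text
clock: 54.1
position: [517.5, -66.0, 103.3]
ee_rot: [0.762, -0.647, -0.001, 0.0]
contact_force: [-0.5, -0.4, -2.0]
gripper_width: 22.7
grasp_force: 58.9
```

Request:
drive_tool(
  deltas=[
    [[0,0,0.2],[0,0,0]],
    [[0,0,0.2],[0,0,0]],
    [[0,0,0],[0,0,0]],
    [[0,0,0],[0,0,0]],
  ],
)

```text
clock: 54.5
position: [517.5, -66.0, 99.4]
ee_rot: [0.762, -0.647, -0.001, 0.0]
contact_force: [-0.4, -0.5, -1.7]
gripper_width: 22.7
grasp_force: 58.9
```

Inside the skirt with no contact force. I'll lower to the seat.

Request:
drive_tool(
  deltas=[
    [[0,0,0.15],[0,0,0]],
    [[0,0,0.1],[0,0,0]],
    [[0,0,0],[0,0,0]],
    [[0,0,0],[0,0,0]],
  ],
)

```text
clock: 54.9
position: [517.7, -65.9, 97.3]
ee_rot: [0.762, -0.647, -0.001, -0.0]
contact_force: [-1.2, 1.2, 1.1]
gripper_width: 22.6
grasp_force: 59.2
```

Request:
drive_tool(
  deltas=[
    [[0,0,0.05],[0,0,0]],
    [[0,0,0],[0,0,0]],
    [[0,0,0],[0,0,0]],
  ],
)

```text
clock: 55.2
position: [517.8, -65.9, 97.2]
ee_rot: [0.762, -0.647, -0.0, -0.0]
contact_force: [-2.6, 1.8, 6.0]
gripper_width: 22.5
grasp_force: 59.7
```

Request:
drive_tool(
  deltas=[
    [[0,0,0],[0,0,0]],
    [[0,0,0],[0,0,0]],
    [[0,0,0],[0,0,0]],
    [[0,0,0],[0,0,0]],
    [[0,0,-1],[0,0,0]],
    [[0,0,-3],[0,0,0]],
    [[0,0,-4],[0,0,0]],
    [[0,0,-4],[0,0,0]],
    [[0,0,-4],[0,0,0]],
    [[0,0,-3],[0,0,0]],
    [[0,0,0],[0,0,0]],
    [[0,0,0],[0,0,0]],
  ],
  claw=5,
)

```text
clock: 56.4
position: [517.7, -66.1, 287.5]
ee_rot: [0.762, -0.647, -0.0, -0.001]
contact_force: [-0.5, -0.2, -0.2]
gripper_width: 50.2
grasp_force: 0.0
```

```bash
python3 -c "
from tab import *
g,c=tab(118)
b=snap('side');d=snap('scene');o=cv2.imread('pics/side0.png');o2=cv2.imread('pics/scene0.png')
f=lambda a:cv2.resize(a[145:235,320:440],(400,300))
h=lambda a:cv2.resize(a[145:250,240:380],(400,300))
cv2.imwrite('pics/t9.png',np.vstack([np.hstack([f(b['img'][:,:,::-1]),f(o)]),np.hstack([h(d['img'][:,:,::-1]),h(o2)])]))
print(arm.read_state()['clock'])"
```

```text
[307 159  24  34 780]
((518.8219604492188, -66.88341522216797), (22.411243438720703, 33.296627044677734), 9.81854248046875)
56.55
```

View pics/t9.png

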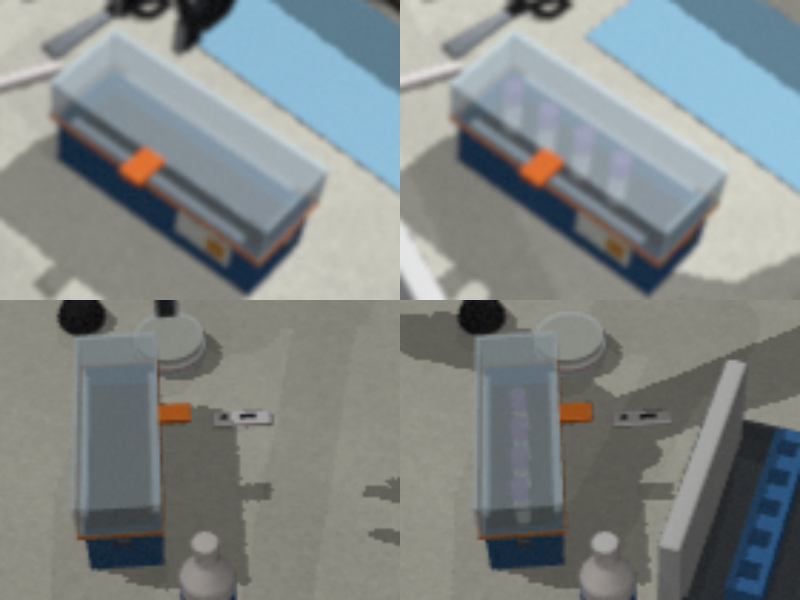

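The lid sits exactly as in the starting images, the drawer is shut, and the cassette and bottle haven't moved. Handing in.

```bash
python3 -c "
from bench import arm
print(arm.job_done())"
```

```text
the job is handed in; nothing more can be done
None
```

I handed the job in at about 57 s of robot time: all four tubes stand cap up in the holder, the drawer is pushed home to its stop, and the lid is back on the empty box as it sat at the start.

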